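# Stack soil sieves on the shaker

## Robot

A 6-joint arm with a two-finger parallel gripper is mounted at the origin on a cart in front of the work surface, level with it; the furniture and walls round the work are solid. World frame = base frame: x ahead of the robot, y to its left, z up, the work surface at z = 0. Lengths are in m, angles in rad, forces in N, time in s.
With the tool pointing down it reaches from about 0.35 to 0.775 m from the base axis. Payload 5.5 kg.
Tool frame: the origin (TCP) lies at the very end of the fingers, on their centre line; the grasp point (between the pads) lies 19 mm behind it; x points along the fingers, y is the direction in which the jaws open and shut, and the axes are right-handed (so a half turn about x gives the same grasp; the last joint's range is limited). The gripper opens to 85 mm and grips with 20 to 120 N. Pads are 22 mm wide; open, the fingers measure 114 mm over their backs; the gripper's body (76 mm by 85 mm) begins 54 mm behind the grasp point. The pads swing forward as they close: fully open they stand 13 mm farther back than shut.
Start: joints at [-1.326, 0.313, 0.046, 1.304, 0, 1.431], TCP at [0.216, -0.533, 0.194] pointing down, gripper open.
Joint ranges: [-2.76, 2.76], [-0.86, 1.69], [-1.03, 1.26], [-2.2, 2.34], [-1.47, 1.5], [-3.14, 3.14]. Speed limits (rad/s): [2.57, 2.57, 3.14, 3.14, 3.14, 3.14].

## Interface

Orientations are given as a unit quaternion [w, x, y, z].
In Python, from workcell import env gives the robot as it stands.
- The arm moves only by the tool drive_tool, never from a script. Its argument "plan" is a list that holds one entry, the list of rows, each a list of 7 numbers: the shift along the tool's x, y, z in cm, then the turn, a rotation vector about the tool's x, y, z in degrees, then the opening, from 0 (shut) to 1 (fully open). In form: [[[tx, ty, tz, wx, wy, wz, fingers], ...]]. A call has exactly 5 rows; each row shifts and turns the commanded pose from where the row before left it, along the tool's axes as they then stand; what a row does not reach is not made up. A row lasts 1/12 s, in which the tool goes at most 41.7 mm and 7.16 degrees, less where a joint would pass 70% of its speed; a pose out of reach is approached as far as the arm can. A call with a gripper value outside its range is refused whole. The fingers move at their own pace and stop on an object; "squeeze" is the grip in N (left out, the last holds). Time passes only in rows, so rows that do not move let the fingers close, or fill a call up. It gives the time, the measured TCP pose, the force and the opening at its end, in the units of the state.
- env.get_state(): the state, without advancing time (a new reading comes with each control period).
- env.read_camera(name): name is "side" or "top" or "wrist"; returns the picture (420x560x3 uint8, red, green, blue); there is no depth.
- env.camera_model(name): a dict with "camera_matrix" (3x3 intrinsics, pixels), "k1" (the pictures are not rectified: a ray, as slopes to the right and down, at radius r is drawn at 1 + k1 r^2 times it, then the intrinsics apply), "camera_from_world" (4x4, takes a point from world to camera coordinates); the wrist camera has in their place "T_tool_cam" (4x4, takes a point from camera to tool coordinates, whose origin is the TCP and whose axes are the tool frame's). Camera axes: x right, y down, z forward; pixel columns grow to the right and rows downward; lengths in m; the calibration is good to about 2 mm. A picture is of the moment at which its call begins: read the wrist's pose just before it. camera_model takes no time and is no camera call.
- env.hand_in(): hands the job in, once; it reports no verdict.
The state is a dict: "clock": time; "joint_pos": joint angles; "qvel": joint speeds; "tau": joint torques, N m; "tcp_pos": TCP position; "orientation": TCP orientation; "wrist_force": force on the tool from outside, world axes, zero at the start; "ft_torque": the same for the moment, N m; "finger_gap": finger opening in m.
Only numpy, scipy, OpenCV 4.12 (cv2) and the standard library are available. Lean on these libraries where they do the work, as an engineer would, in place of code of your own. Each camera call takes 0.05 s, during which the arm holds its last target.

## Task

Get the sieve shaker ready for sorting a soil sample: stack the three loose sieves on the shaker's pan one at a time from the bottom up, so that the mesh gets coarser upwards (finest mesh straight on the pan, then the medium one, the widest mesh on top), and finally close the stack with the knobbed lid. Each part must sit upright and fully home on the one beneath, and the dropper bottle, specimen jar and hand lens standing round about must be left where they are.

Things in the scene. Friction and masses are not known exactly. Their poses are not given: they have to be found in the camera images.
- shaker: Sieve shaker, fixed: round grey drum, 104 mm diameter, 31 mm high, small black dial on its side; on it a black rubber disc (72 mm diameter, top at 35 mm) and in the middle an open steel pan with closed bottom, 64 mm outside and 58 mm inside diameter, rim 60 mm above the table. Origin: centre of the drum's underside, on the table, z up.
- pan_rim (a point): Centre of the mouth of the shaker's pan, at the height of its rim (60 mm above the table).
- sieve_fine: Fine sieve, steel, 28 mm high (foot 6, wall 22), floor a dense mesh of 2 mm openings that looks nearly closed, 70 g. Wall: 64 mm outside, 58 mm inside diameter, open at the top; grip across the wall, above the shoulder. Foot below: 52 mm diameter, 6 mm high, chamfered; it drops into the rim beneath, shoulder resting on that rim. Origin: centre of the foot's underside, z up; round. Seated on the pan its origin is 54 mm above the table.
- sieve_medium: Medium sieve, steel, 38 mm high (foot 6, wall 32), floor three wires each way, 9 mm openings, 80 g. Wall: 64 mm outside, 58 mm inside diameter, open at the top; grip across the wall, above the shoulder. Foot below: 52 mm diameter, 6 mm high, chamfered; it drops into the rim beneath, shoulder resting on that rim. Origin: centre of the foot's underside, z up; round. Seated on the fine sieve its origin is 76 mm above the table.
- sieve_coarse: Coarse sieve, steel, 50 mm high (foot 6, wall 44), floor a single cross of two bars, four openings of 22 mm, 90 g. Wall: 64 mm outside, 58 mm inside diameter, open at the top; grip across the wall, above the shoulder. Foot below: 52 mm diameter, 6 mm high, chamfered; it drops into the rim beneath, shoulder resting on that rim. Origin: centre of the foot's underside, z up; round. Seated on the medium sieve its origin is 108 mm above the table.
- lid: Lid: steel disc 64 mm in diameter, 5 mm thick, above a chamfered 52 mm foot 6 mm high that drops into the top rim; on it an upright black knob, 18 mm in diameter, from 11 to 33 mm above the foot's underside: grip it there. 60 g. Origin: centre of the foot's underside, z up. Seated on the coarse sieve its origin is 152 mm above the table.
- dropper: Bystander, loose: small amber dropper bottle, 34 mm in diameter, 78 mm high. Origin at the centre of its underside. Leave alone.
- jar: Bystander, loose: specimen jar with a yellow screw lid, 73 mm in diameter, 123 mm high. Origin at the centre of its underside. Leave alone.
- loupe: Bystander, loose: black hand lens lying flat, 125 mm long, 50 mm wide, 14 mm high. Origin at the middle of its underside. Leave alone.
There are look-alikes about, which are no part of the job. Leave any blue look-alike of the sieve_coarse alone. What is shaped like the sieve_fine but red is not meant.

How it is judged:
On the way, in this order (a step that is already met when the one before it is completed fails the run):
1. the fine sieve is seated upright and released on the pan (horizontal distance between sieve_fine and pan_rim below 0.0065 m and height (world z) of sieve_fine between 0.0508 and 0.0568 m and angle between sieve_fine's own z axis and vertical below 0.07 rad and linear speed of sieve_fine below 0.02 m/s and contact force between the fingers and sieve_fine below 0.1 N), for 0.2 s.
2. the medium sieve is seated upright and released on the fine sieve (horizontal distance between sieve_medium and sieve_fine below 0.0065 m and height (world z) of sieve_medium between 0.0728 and 0.0788 m and angle between sieve_medium's own z axis and vertical below 0.07 rad and linear speed of sieve_medium below 0.02 m/s and contact force between the fingers and sieve_medium below 0.1 N), for 0.2 s.
3. the coarse sieve is seated upright and released on the medium sieve (horizontal distance between sieve_coarse and sieve_medium below 0.0065 m and height (world z) of sieve_coarse between 0.1048 and 0.1108 m and angle between sieve_coarse's own z axis and vertical below 0.07 rad and linear speed of sieve_coarse below 0.02 m/s and contact force between the fingers and sieve_coarse below 0.1 N), for 0.2 s.
4. the lid is seated upright and released on the coarse sieve (horizontal distance between lid and sieve_coarse below 0.0065 m and height (world z) of lid between 0.1488 and 0.1548 m and angle between lid's own z axis and vertical below 0.07 rad and linear speed of lid below 0.02 m/s and contact force between the fingers and lid below 0.1 N), for 0.2 s.
At the end, for the whole second after the job is handed in: Fine, medium and coarse sieve and the lid stand in this order on the shaker's pan, each within 6.5 mm of the axis of the one beneath, at its seated height within 3 mm, upright within 4 degrees, at rest and released (horizontal distance between sieve_fine and pan_rim below 0.0065 m and height (world z) of sieve_fine between 0.0508 and 0.0568 m and angle between each of sieve_fine, sieve_medium, sieve_coarse, lid's own z axis and vertical below 0.07 rad and linear speed of each of sieve_fine, sieve_medium, sieve_coarse, lid below 0.02 m/s and horizontal distance between sieve_medium and sieve_fine below 0.0065 m and height (world z) of sieve_medium between 0.0728 and 0.0788 m and horizontal distance between sieve_coarse and sieve_medium below 0.0065 m and height (world z) of sieve_coarse between 0.1048 and 0.1108 m and horizontal distance between lid and sieve_coarse below 0.0065 m and height (world z) of lid between 0.1488 and 0.1548 m); the robot touches nothing.
It fails at once if the dropper bottle is pushed more than 30 mm from its place or tipped over (distance of dropper from where it was at the start of the episode above 0.03 m or angle between dropper's own z axis and vertical above 0.5 rad).
It fails at once if the specimen jar is pushed more than 30 mm from its place or tipped over (distance of jar from where it was at the start of the episode above 0.03 m or angle between jar's own z axis and vertical above 0.5 rad).
It fails at once if the hand lens is pushed more than 30 mm from its place or tipped over (distance of loupe from where it was at the start of the episode above 0.03 m or angle between loupe's own z axis and vertical above 0.5 rad).
It also fails if it takes over 112 s, if anything falls off the work surface, if the arm or the gripper's body presses on something with over 40 N, if the wrist force passes 120 N, or if a joint passes its speed limit or range.

## Working session

There is one attempt and no reset: what is moved stays moved. The work goes in short steps, Python scripts to look and compute and a tool call to move; the robot and the scene stay as the last step left them, time stands still between calls to the robot, and variables do not carry over. Pictures are saved under pics/ and viewed, and the job is handed in when it is done.

Besides the shell and the picture viewer there is one more tool, called by a JSON object that holds its "op" and its "data", one argument or row to a line. drive_tool: Moves the arm, as the interface text tells. Its arguments: {"type":"object","properties":{"plan":{"type":"array","items":{"type":"array","items":{"type":"array","items":{"type":"number"}}}},"squeeze":{"type":"number"}},"required":["plan"]}

```bash
ls; mkdir -p pics
python3 - <<'E'
from workcell import env
import cv2
print(env.get_state())
for n in ["side","top","wrist"]:
    im=env.read_camera(n); cv2.imwrite(f"pics/a_{n}.png",im[:,:,::-1]); print(n,env.camera_model(n))
E
```

```text
pics
{'clock': 0.0, 'joint_pos': array([-1.32561214e+00,  3.13992122e-01,  4.49349643e-02,  1.30360088e+00,
       -8.97395530e-06,  1.43120244e+00]), 'qvel': array([ 7.48261494e-05,  7.47134395e-05, -5.55903455e-04,  1.25161706e-04,
       -1.67983505e-04,  1.61408672e-03]), 'tau': array([-8.75963860e-05, -4.80626678e+01,  2.98532724e+01,  1.93779438e-02,
        8.33561870e-06,  8.36424050e-06]), 'tcp_pos': array([ 0.2156723 , -0.53237125,  0.19349566]), 'orientation': array([-0.13454474, -0.69402263, -0.135859  ,  0.69409843]), 'wrist_force': array([-0.32240179,  0.15432847,  0.16403116]), 'ft_torque': array([ 0.02489381,  0.019939  , -0.01403416]), 'finger_gap': 0.08556756686787562}
side {'camera_matrix': array([[437.77976799,   0.        , 286.36774473],
       [  0.        , 437.77976799, 215.823252  ],
       [  0.        ,   0.        ,   1.        ]]), 'k1': 0.02622543854189641, 'camera_from_world': array([[-0.99995167,  0.0033659 ,  0.00923701,  0.62467951],
       [-0.00470338,  0.66127604, -0.75012791,  0.08632892],
       [-0.00863307, -0.7501351 , -0.66122825,  0.988721
[... 400 characters left out ...]
,  0.61090762],
       [ 0.17008013, -0.00363802, -0.98542352,  1.13171405],
       [ 0.        ,  0.        ,  0.        ,  1.        ]])}
wrist {'camera_matrix': array([[315.68224349,   0.        , 277.37740673],
       [  0.        , 315.68224349, 210.58314924],
       [  0.        ,   0.        ,   1.        ]]), 'k1': -0.070242116607463, 'T_tool_cam': array([[ 5.43123445e-04, -3.07987446e-01,  9.51390266e-01,
        -1.80047031e-01],
       [ 9.99999850e-01,  9.63622231e-05, -5.39678644e-04,
        -5.72938207e-04],
       [ 7.45361664e-05,  9.51390416e-01,  3.07987453e-01,
        -7.80363730e-02],
       [ 0.00000000e+00,  0.00000000e+00,  0.00000000e+00,
         1.00000000e+00]])}
```

View pics/a_top.png

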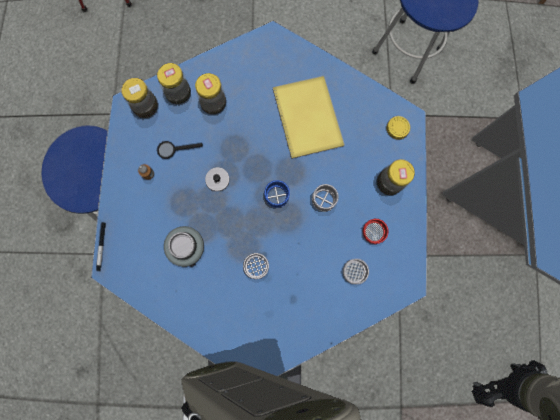

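View pics/a_side.png

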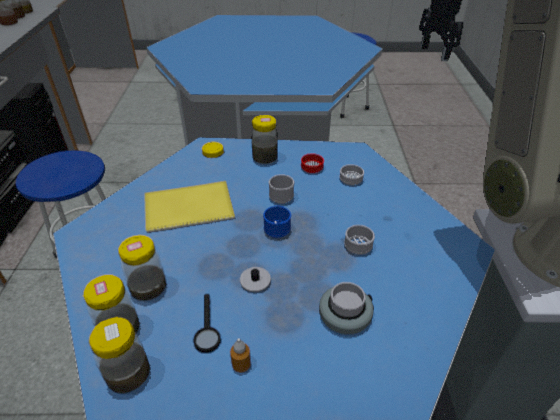

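View pics/a_wrist.png

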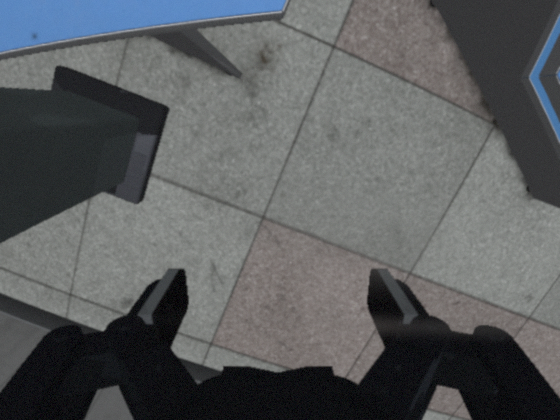

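```bash
cat > h.py <<'E'
from workcell import env
import numpy as np, cv2
from scipy.spatial.transform import Rotation as R
def crop(im,x0,y0,x1,y1,s): return cv2.resize(im[y0:y1,x0:x1],None,fx=s,fy=s,interpolation=cv2.INTER_CUBIC)
def Tt(st=None):
    st=st or env.get_state(); q=st['orientation']; T=np.eye(4)
    T[:3,:3]=R.from_quat([q[1],q[2],q[3],q[0]]).as_matrix(); T[:3,3]=st['tcp_pos']; return T
def cam(name,T=None):
    m=env.camera_model(name)
    if name=='wrist': return m,(T if T is not None else Tt())@m['T_tool_cam']
    return m,np.linalg.inv(m['camera_from_world'])
def proj(name,P,T=None):
    m,W=cam(name,T); P=np.atleast_2d(P); c=(np.linalg.inv(W)@np.c_[P,np.ones(len(P))].T).T
    s=c[:,:2]/c[:,2:3]; r2=(s**2).sum(1,keepdims=True); s=s*(1+m['k1']*r2); K=m['camera_matrix']
    return s*[K[0,0],K[1,1]]+[K[0,2],K[1,2]]
def back(name,uv,z,T=None):
    m,W=cam(name,T); K=m['camera_matrix']; uv=np.atleast_2d(uv).astype(float)
    d=(uv-[K[0,2],K[1,2]])/[K[0,0],K[1,1]]; s=d.copy()
    for _ in range(20): s=d/(1+m['k1']*(s**2).sum(1,keepdims=True))
    D=(W[:3,:3]@np.c_[s,np.ones(len(s))].T).T; o=W[:3,3]
    return o+D*((z-o[2])/D[:,2])[:,None]
E
python3 - <<'E'
from h import *
t=cv2.imread('pics/a_top.png'); s=cv2.imread('pics/a_side.png')
a=crop(t,230,160,420,290,4); cv2.imwrite('pics/b_top1.png',a)
cv2.imwrite('pics/b_top2.png',crop(t,130,120,260,280,3.5))
cv2.imwrite('pics/b_side.png',crop(s,230,140,390,340,3))
for n,uv,z in [('fine',(356,271),.028),('med',(256,266),.038),('coarse',(325,197),.05),('lid',(217,179),.011),('pan',(182,245),.06),('dropper',(146,172),.04),('jar',(397,177),.12)]: print(n,back('top',uv,z))
E
```

```text
fine [[ 0.44757699 -0.27905566  0.028     ]]
med [[ 0.45946392 -0.02521782  0.038     ]]
coarse [[ 0.63440305 -0.19979565  0.05      ]]
lid [[0.68914353 0.08124791 0.011     ]]
pan [[0.50915822 0.15908888 0.06      ]]
dropper [[0.70090298 0.2651482  0.04      ]]
jar [[ 0.6716234  -0.36903598  0.12      ]]
```

View pics/b_top1.png

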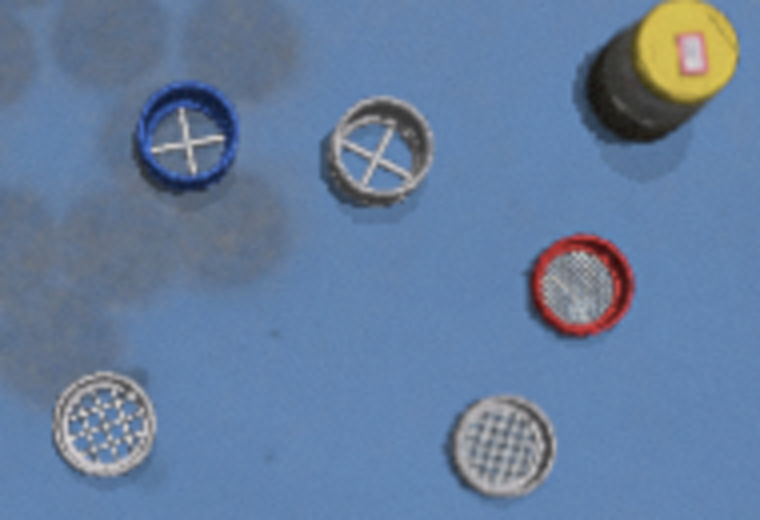

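View pics/b_top2.png

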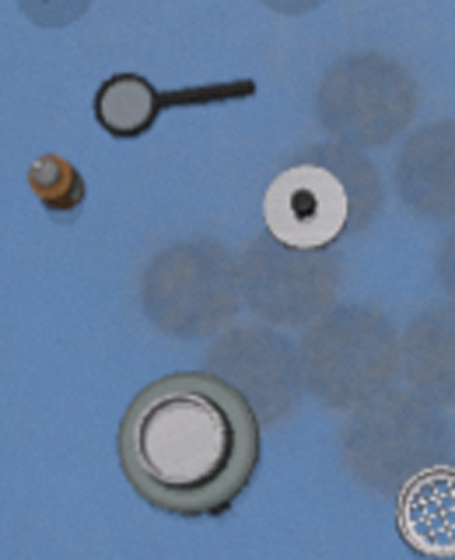

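View pics/b_side.png

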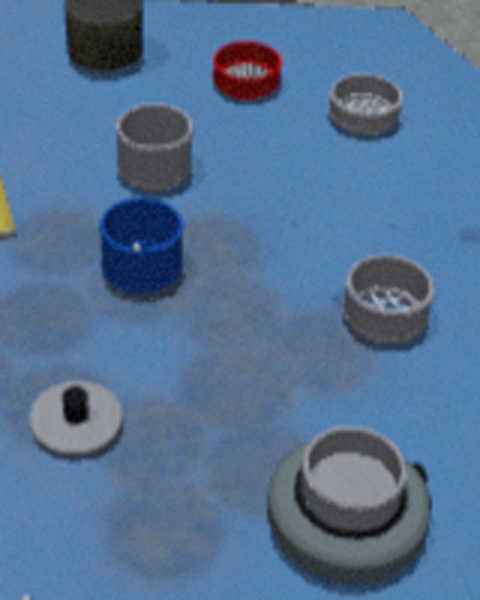

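Run:
```python
from h import *
print(Tt().round(3), env.get_state()['clock'])
m,W=cam('wrist');print(W[:3,3])
```

```text
[[-0.     0.375 -0.927  0.216]
 [ 0.001 -0.927 -0.375 -0.533]
 [-1.    -0.001 -0.     0.194]
 [ 0.     0.     0.     1.   ]] 0.15
[ 0.28789039 -0.5029691   0.37377517]
```

{"op": "drive_tool", "data": {
  "plan": [
    [[0, 0, 0, -6.8, 0, 0, 1], [0, 0, 0, -6.8, 0, 0, 1], [0, 0, 0, -6.8, 0, 0, 1], [0, 0, 0, -6.8, 0, 0, 1], [0, 0, 0, -6.8, 0, 0, 1]]
  ],
  "squeeze": 40
}}

```text
clock: 0.57
tcp_pos: [0.2158, -0.5327, 0.194]
orientation: [0.334, 0.623, 0.334, -0.623]
wrist_force: [-0.3, 0.1, -0.2]
finger_gap: 0.0856
```

{"op": "drive_tool", "data": {
  "plan": [
    [[0, 0, 0, -6.8, 0, 0, 1], [0, 0, 0, -6.8, 0, 0, 1], [0, 0, 0, -6.8, 0, 0, 1], [0, 0, 0, -6.8, 0, 0, 1], [0, 0, 0, -6.8, 0, 0, 1]]
  ]
}}

```text
clock: 0.98
tcp_pos: [0.2158, -0.5327, 0.194]
orientation: [0.501, 0.498, 0.502, -0.498]
wrist_force: [0.7, -0.3, 0.2]
finger_gap: 0.0854
```

Run:
```python
from h import *
print(Tt().round(4), env.get_state()['joint_pos'])
```

```text
[[-2.000e-04  1.000e+00  6.700e-03  2.158e-01]
 [ 7.000e-04  6.700e-03 -1.000e+00 -5.327e-01]
 [-1.000e+00 -2.000e-04 -7.000e-04  1.940e-01]
 [ 0.000e+00  0.000e+00  0.000e+00  1.000e+00]] [-1.32563646e+00  3.13519832e-01  4.56027469e-02  1.30360433e+00
  7.00429808e-06  2.38508185e-01]
```

{"op": "drive_tool", "data": {
  "plan": [
    [[0, 2.3, -2.5, 0, 0, 0, 1], [0, 2.3, -2.5, 0, 0, 0, 1], [0, 2.3, -2.5, 0, 0, 0, 1], [0, 2.3, -2.5, 0, 0, 0, 1], [0, 2.3, -2.5, 0, 0, 0, 1]]
  ]
}}

```text
clock: 1.4
tcp_pos: [0.3313, -0.4065, 0.1941]
orientation: [0.5, 0.5, 0.5, -0.5]
wrist_force: [-0.2, -0.7, 0.4]
finger_gap: 0.0857
```

{"op": "drive_tool", "data": {
  "plan": [
    [[1, 2.3, -2.5, 0, 0, 0, 1], [1, 2.3, -2.5, 0, 0, 0, 1], [1, 2.3, -2.5, 0, 0, 0, 1], [1, 2.3, -2.5, 0, 0, 0, 1], [1, 2.3, -2.5, 0, 0, 0, 1]]
  ]
}}

```text
clock: 1.82
tcp_pos: [0.4464, -0.2813, 0.1438]
orientation: [0.5, 0.5, 0.5, -0.5]
wrist_force: [0.2, 0.2, -0.6]
finger_gap: 0.0854
```

{"op": "drive_tool", "data": {
  "plan": [
    [[0, 0, 0, 0, 0, 0, 1], [0, 0, 0, 0, 0, 0, 1], [0, 0, 0, 0, 0, 0, 1], [0, 0, 0, 0, 0, 0, 1], [0, 0, 0, 0, 0, 0, 1]]
  ]
}}

```text
clock: 2.23
tcp_pos: [0.4452, -0.284, 0.1448]
orientation: [-0.5, -0.5, -0.499, 0.5]
wrist_force: [-0.6, 0.6, 0.0]
finger_gap: 0.0853
```

Run:
```python
from h import *
T=Tt(); im=env.read_camera('wrist'); np.save('pics/Tc.npy',T)
cv2.imwrite('pics/c_w.png',im[:,:,::-1]); print(T[:3,3])
```

```text
[ 0.44517955 -0.28399789  0.14480699]
```

View pics/c_w.png

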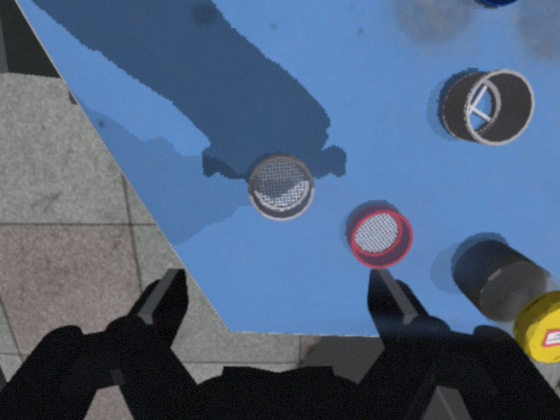

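```bash
cat >> h.py <<'E'
def circ(x,y,z,r,n=120):
    a=np.linspace(0,2*np.pi,n,endpoint=False); return np.c_[x+r*np.cos(a),y+r*np.sin(a),np.full(n,z)]
def fit(name,im,x,y,rings,T=None,rad=.012):
    """rings: (z,r); refine centre by mean edge strength along the projected rings"""
    g=cv2.GaussianBlur(im.astype(np.float32),(0,0),1.0)
    e=np.sqrt(sum(cv2.Sobel(g[:,:,c],cv2.CV_32F,1,0)**2+cv2.Sobel(g[:,:,c],cv2.CV_32F,0,1)**2 for c in range(3)))
    e=np.minimum(e,150)
    best=(-1,)
    for step,rr in ((.002,rad),(.0005,.002)):
        cx,cy=(x,y) if best[0]<0 else best[1:]
        for dx in np.arange(-rr,rr+1e-9,step):
            for dy in np.arange(-rr,rr+1e-9,step):
                s=0
                for z,r in rings:
                    p=proj(name,circ(cx+dx,cy+dy,z,r),T).astype(np.float32)
                    s+=cv2.remap(e,p[:,0:1],p[:,1:2],cv2.INTER_LINEAR).mean()
                if s>best[0]: best=(s,cx+dx,cy+dy)
    return best
def overlay(name,im,x,y,rings,T=None,s=1):
    o=cv2.resize(im,None,fx=s,fy=s,interpolation=cv2.INTER_CUBIC)
    for z,r in rings:
        p=((proj(name,circ(x,y,z,r),T)+.5)*s-.5)
        cv2.polylines(o,[np.round(p).astype(np.int32)],True,(0,255,0),1)
    return o
E
python3 - <<'E'
from h import *
T=np.load('pics/Tc.npy'); w=cv2.imread('pics/c_w.png'); t=cv2.imread('pics/a_top.png'); s=cv2.imread('pics/a_side.png')
objs={'fine':(.4476,-.279,[(.028,.032),(.028,.029)]),'med':(.4595,-.025,[(.038,.032),(.038,.029)]),'coarse':(.634,-.2,[(.05,.032),(.05,.029)]),'lid':(.689,.081,[(.011,.032)]),'pan':(.509,.159,[(.06,.032),(.06,.029)])}
for k,(x,y,r) in objs.items():
    print(k,'top',np.round(fit('top',t,x,y,r),4),'side',np.round(fit('side',s,x,y,r),4))
x,y,r=objs['fine']; f=fit('wrist',w,x,y,r,T); print('wrist fine',f)
x,y,r=objs['coarse']; print('wrist coarse',fit('wrist',w,x,y,r,T))
o=overlay('wrist',w,f[1],f[2],r,T,4)[550:950,880:1480]; cv2.imwrite('pics/c_o.png',o)
print(proj('wrist',[T[:3,3]],T))
E
```

```text
fine top [ 2.808605e+02  4.481000e-01 -2.785000e-01] side [ 2.964696e+02  4.496000e-01 -2.735000e-01]
med top [ 2.45614e+02  4.64000e-01 -2.55000e-02] side [ 2.927237e+02  4.630000e-01 -1.900000e-02]
coarse top [ 2.921062e+02  6.350000e-01 -1.995000e-01] side [ 2.744407e+02  6.385000e-01 -1.940000e-01]Traceback (most recent call last):
  File "<stdin>", line 5, in <module>
  File "h.py", line 36, in fit
    p=proj(name,circ(cx+dx,cy+dy,z,r),T).astype(np.float32)
      ~~~~^^^^^^^^^^^^^^^^^^^^^^^^^^^^^^
  File "h.py", line 13, in proj
    m,W=cam(name,T); P=np.atleast_2d(P); c=(np.linalg.inv(W)@np.c_[P,np.ones(len(P))].T).T
        ~~~^^^^^^^^
  File "h.py", line 9, in cam
    m=env.camera_model(name)
ValueError: time passes only in moves, steps and waits
```

```bash
python3 - <<'E'
s=open('h.py').read()
s=s.replace("    m=env.camera_model(name)\n","    m=MODELS[name]\n").replace("def crop","import pickle,os\nif not os.path.exists('models.pkl'): pickle.dump({n:env.camera_model(n) for n in ('side','top','wrist')},open('models.pkl','wb'))\nMODELS=pickle.load(open('models.pkl','rb'))\ndef crop",1)
open('h.py','w').write(s)
E
cat > f1.py <<'E'
from h import *
T=np.load('pics/Tc.npy'); w=cv2.imread('pics/c_w.png'); t=cv2.imread('pics/a_top.png'); s=cv2.imread('pics/a_side.png')
objs={'fine':(.4476,-.279,[(.028,.032),(.028,.029)]),'med':(.4595,-.025,[(.038,.032),(.038,.029)]),'coarse':(.634,-.2,[(.05,.032),(.05,.029)]),'lid':(.689,.081,[(.011,.032)]),'pan':(.509,.159,[(.06,.032),(.06,.029)])}
for k,(x,y,r) in objs.items():
    print(k,'top',np.round(fit('top',t,x,y,r),4),'side',np.round(fit('side',s,x,y,r),4))
x,y,r=objs['fine']; f=fit('wrist',w,x,y,r,T); print('wrist fine',f)
x,y,r=objs['coarse']; print('wrist coarse',fit('wrist',w,x,y,r,T))
o=overlay('wrist',w,f[1],f[2],objs['fine'][2],T,4)[550:950,880:1480]; cv2.imwrite('pics/c_o.png',o)
print(proj('wrist',[T[:3,3]],T))
print(env.get_state()['clock'])
E
python3 f1.py
```

```text
fine top [ 2.808605e+02  4.481000e-01 -2.785000e-01] side [ 2.964696e+02  4.496000e-01 -2.735000e-01]
med top [ 2.45614e+02  4.64000e-01 -2.55000e-02] side [ 2.927237e+02  4.630000e-01 -1.900000e-02]
coarse top [ 2.921062e+02  6.350000e-01 -1.995000e-01] side [ 2.744407e+02  6.385000e-01 -1.940000e-01]
lid top [1.499977e+02 6.905000e-01 8.150000e-02] side [1.446204e+02 6.910000e-01 8.300000e-02]
pan top [2.764201e+02 5.040000e-01 1.530000e-01] side [2.860908e+02 5.100000e-01 1.675000e-01]
wrist fine (np.float32(213.14124), np.float64(0.4476), np.float64(-0.2795))
wrist coarse (np.float32(293.12576), np.float64(0.637), np.float64(-0.2005))
[[279.1210107  242.71151207]]
2.2833
```

View pics/c_o.png

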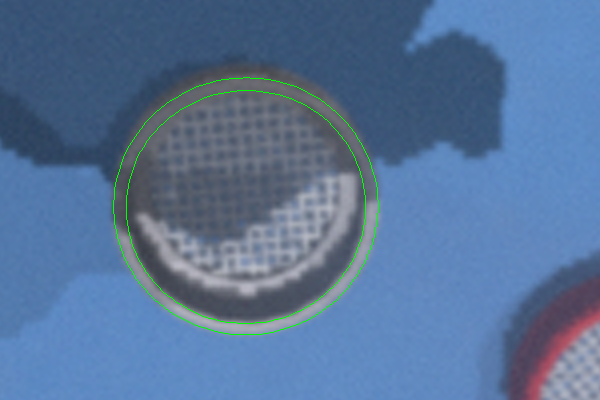

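{"op": "drive_tool", "data": {
  "plan": [
    [[2, 0.24, -0.45, 0, 0, 0, 1], [2.5, 0, 0, 0, 0, 0, 1], [2.5, 0, 0, 0, 0, 0, 1], [2, 0, 0, 0, 0, 0, 1], [1, 0, 0, 0, 0, 0, 1]]
  ]
}}

```text
clock: 2.7
tcp_pos: [0.4463, -0.2781, 0.0422]
orientation: [0.499, 0.5, 0.501, -0.5]
wrist_force: [-1.0, 0.1, -0.2]
finger_gap: 0.0855
```

{"op": "drive_tool", "data": {
  "plan": [
    [[1, 0, 0, 0, 0, 0, 1], [1, 0, 0, 0, 0, 0, 1], [1, 0, 0, 0, 0, 0, 1], [0.8, 0, 0, 0, 0, 0, 1], [0, 0, 0, 0, 0, 0, 1]]
  ]
}}

```text
clock: 3.12
tcp_pos: [0.4473, -0.2778, 0.005]
orientation: [0.5, 0.5, 0.501, -0.5]
wrist_force: [-0.1, 0.3, -0.2]
finger_gap: 0.0856
```

{"op": "drive_tool", "data": {
  "plan": [
    [[0.1, 0, 0.15, 0, 0, 0, 0.6], [0, 0, 0, 0, 0, 0, 0.6], [0, 0, 0, 0, 0, 0, 0.6], [0, 0, 0, 0, 0, 0, 0.6], [0, 0, 0, 0, 0, 0, 0.6]]
  ],
  "squeeze": 40
}}

```text
clock: 3.53
tcp_pos: [0.4484, -0.28, 0.0059]
orientation: [0.501, 0.5, 0.5, -0.5]
wrist_force: [-0.7, 0.2, -0.3]
finger_gap: 0.0511
```

Run:
```python
from h import *
T=Tt(); im=env.read_camera('wrist'); np.save('pics/Td.npy',T)
cv2.imwrite('pics/d_w.png',im[:,:,::-1]); print(T[:3,3],env.get_state()['finger_gap'])
```

```text
[ 0.44838418 -0.28004972  0.00588517] 0.05161779614350486
```

View pics/d_w.png

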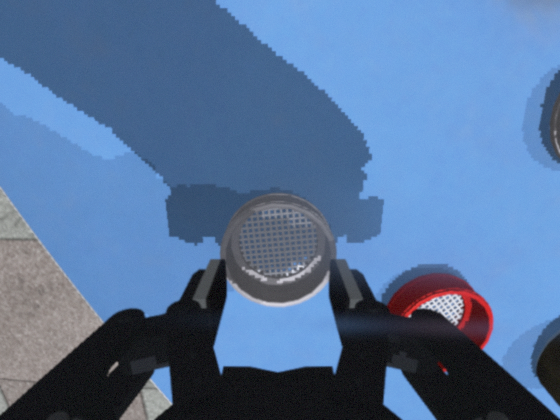

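Run:
```python
from h import *
T=np.load('pics/Td.npy'); w=cv2.imread('pics/d_w.png')
for d in (0,.01,.02,.03,.04):
    for z in (-.011,0,.011):
        P=(T@np.array([-d,.0257,z,1]))[:3]; print(d,z,proj('wrist',[P],T).round(0), (T@np.array([-d,-.0257,z,1]))[2].round(3))
r=[(.028,.032),(.028,.029)]
f=fit('wrist',w,.4476,-.2795,r,T); print(f)
cv2.imwrite('pics/d_o.png',overlay('wrist',w,f[1],f[2],r,T,3)[480:1200,480:1200])
```

```text
0 -0.011 [[321. 226.]] 0.006
0 0 [[321. 243.]] 0.006
0 0.011 [[320. 259.]] 0.006
0.01 -0.011 [[324. 232.]] 0.016
0.01 0 [[323. 249.]] 0.016
0.01 0.011 [[322. 266.]] 0.016
0.02 -0.011 [[326. 239.]] 0.026
0.02 0 [[325. 257.]] 0.026
0.02 0.011 [[324. 274.]] 0.026
0.03 -0.011 [[329. 247.]] 0.036
0.03 0 [[328. 265.]] 0.036
0.03 0.011 [[327. 284.]] 0.036
0.04 -0.011 [[332. 255.]] 0.046
0.04 0 [[331. 275.]] 0.046
0.04 0.011 [[330. 294.]] 0.046
(np.float32(206.06876), np.float64(0.4476), np.float64(-0.2795))
```

View pics/d_o.png

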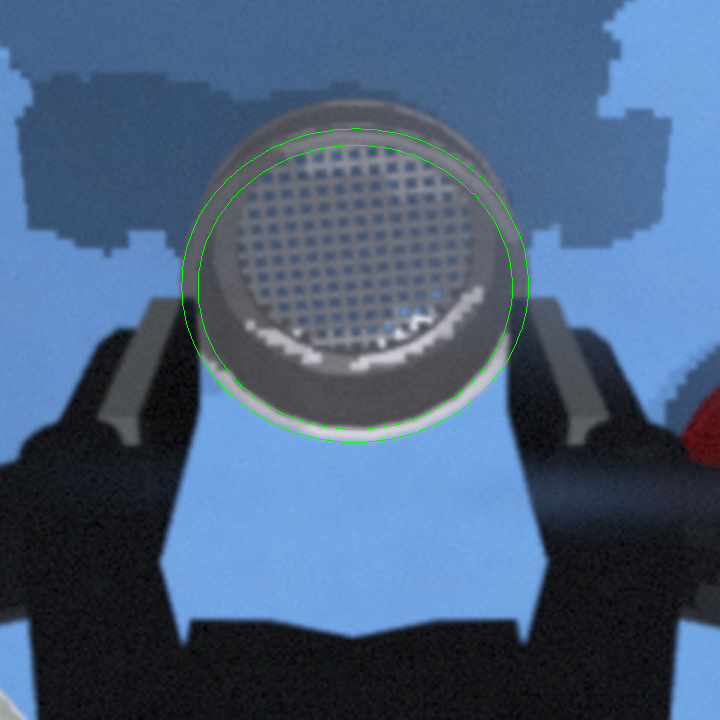

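Run:
```python
from h import *
im=env.read_camera('side')[:,:,::-1]
cv2.imwrite('pics/e_s.png',crop(im,300,110,420,210,6)); st=env.get_state(); print(st['finger_gap'],st['tcp_pos'])
```

```text
0.05129857368801813 [ 0.44823905 -0.27994593  0.00571383]
```

View pics/e_s.png

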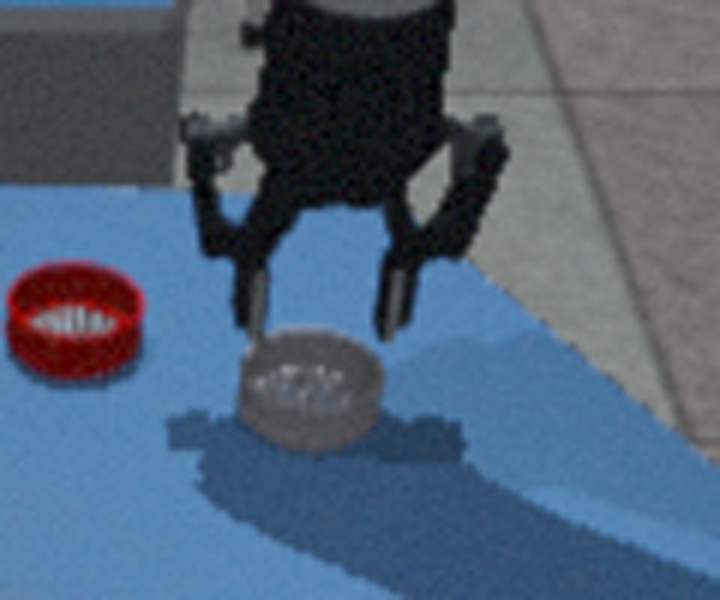

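Run:
```python
from h import *
for z in (.006,.03,.05): 
  for dx in (-.03,.03):
    p=proj('side',[[.4484+dx,-.28,z]])[0]; print(z,dx,((p-[300,110]+.5)*6).round(0))
for x,y,z in ((.4476,-.2795,.028),(.4496,-.2735,.028)): print(((proj('side',[[x,y,z]])[0]-[300,110]+.5)*6))
```

```text
0.006 -0.03 [375. 406.]
0.006 0.03 [242. 405.]
0.03 -0.03 [381. 362.]
0.03 0.03 [247. 361.]
0.05 -0.03 [387. 325.]
0.05 0.03 [251. 324.]
[315.59194883 366.08753825]
[312.66062339 373.92839772]
```

{"op": "drive_tool", "data": {
  "plan": [
    [[0, 0, 0, 0, 0, 0, 1], [0, 0, 0, 0, 0, 0, 1], [0, 0, 0, 0, 0, 0, 1], [0, 0, 0, 0, 0, 0, 1], [0, 0, 0, 0, 0, 0, 1]]
  ]
}}

```text
clock: 4.05
tcp_pos: [0.448, -0.2798, 0.0054]
orientation: [0.5, 0.5, 0.5, -0.5]
wrist_force: [0.1, 0.3, -0.4]
finger_gap: 0.0857
```

{"op": "drive_tool", "data": {
  "plan": [
    [[0.4, 0, 0, 0, 0, 0, 1], [0.4, 0, 0, 0, 0, 0, 1], [0.4, 0, 0, 0, 0, 0, 1], [0.4, 0, 0, 0, 0, 0, 1], [0, 0, 0, 0, 0, 0, 1]]
  ]
}}

```text
clock: 4.47
tcp_pos: [0.4473, -0.2792, -0.0118]
orientation: [0.5, 0.5, 0.501, -0.5]
wrist_force: [0.6, 0.7, -1.1]
finger_gap: 0.0853
```

Run:
```python
from h import *
im=env.read_camera('side')[:,:,::-1];st=env.get_state(); print(st['finger_gap'],st['tcp_pos'],st['wrist_force'])
a=crop(im,300,110,420,210,5)
cv2.imwrite('pics/f_s.png',a)
```

```text
0.08522841825781767 [ 0.44745903 -0.2793742  -0.01138062] [-0.65385804  0.04189589 -0.53088524]
```

View pics/f_s.png

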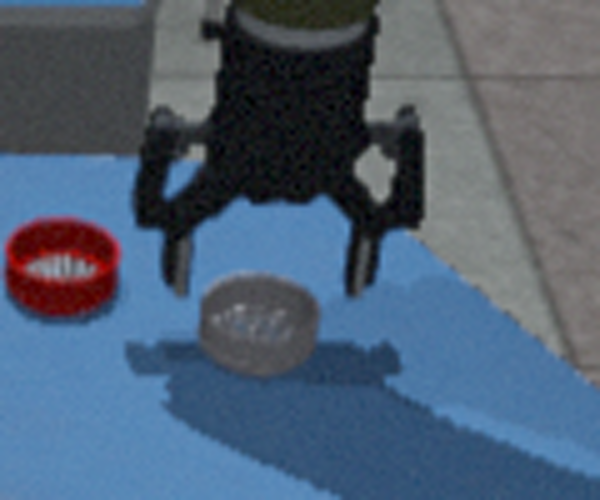

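{"op": "drive_tool", "data": {
  "plan": [
    [[0.4, 0, 0, 0, 0, 0, 1], [0.4, 0, 0, 0, 0, 0, 1], [0.4, 0, 0, 0, 0, 0, 1], [0.4, 0, 0, 0, 0, 0, 1], [0, 0, 0, 0, 0, 0, 1]]
  ]
}}

```text
clock: 4.93
tcp_pos: [0.4474, -0.2793, -0.0276]
orientation: [0.5, 0.5, 0.501, -0.5]
wrist_force: [0.2, 0.3, -0.4]
finger_gap: 0.0852
```

{"op": "drive_tool", "data": {
  "plan": [
    [[0, 0, 0, 0, 0, 0, 0.6], [0, 0, 0, 0, 0, 0, 0.6], [0, 0, 0, 0, 0, 0, 0.6], [0, 0, 0, 0, 0, 0, 0.6], [0, 0, 0, 0, 0, 0, 0.6]]
  ]
}}

```text
clock: 5.35
tcp_pos: [0.4481, -0.2799, -0.0259]
orientation: [0.5, 0.5, 0.5, -0.5]
wrist_force: [-2.2, 0.8, 6.4]
finger_gap: 0.0621
```

Run:
```python
from h import *
im=env.read_camera('side')[:,:,::-1];st=env.get_state(); print(st['finger_gap'],st['tcp_pos'],st['wrist_force'])
a=crop(im,300,110,420,210,5)
cv2.imwrite('pics/g_s.png',a)
```

```text
0.062414489052520575 [ 0.44811265 -0.27989336 -0.02591444] [-1.95176215  0.92891213  5.68185829]
```

View pics/g_s.png

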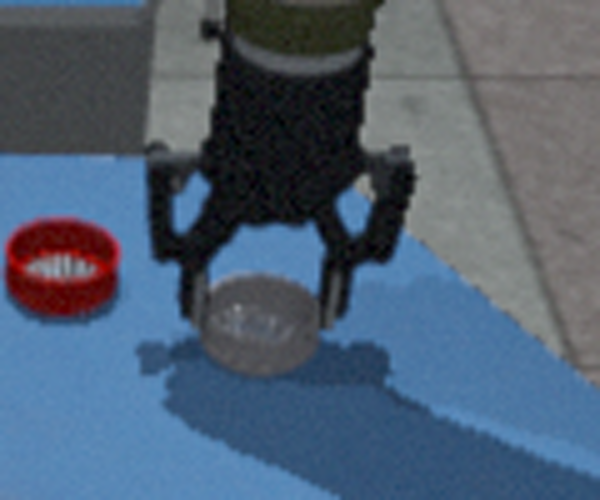

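{"op": "drive_tool", "data": {
  "plan": [
    [[-0.5, 0, 0, 0, 0, 0, 0.6], [-1, 0, 0, 0, 0, 0, 0.6], [-2, 0, 0, 0, 0, 0, 0.6], [-3, 0, 0, 0, 0, 0, 0.6], [-3.5, 0, 0, 0, 0, 0, 0.6]]
  ]
}}

```text
clock: 5.82
tcp_pos: [0.4468, -0.2788, 0.0736]
orientation: [0.499, 0.5, 0.501, -0.5]
wrist_force: [0.1, 0.5, -1.2]
finger_gap: 0.0625
```

{"op": "drive_tool", "data": {
  "plan": [
    [[-2, 0.5, -2, 0, 0, 0, 0.6], [-2, 0.5, -3, 0, 0, 0, 0.6], [0, 0.7, -3.5, 0, 0, 0, 0.6], [0, 0.7, -3.5, 0, 0, 0, 0.6], [0, 0.7, -3.5, 0, 0, 0, 0.6]]
  ]
}}

```text
clock: 6.23
tcp_pos: [0.4796, -0.1238, 0.115]
orientation: [0.501, 0.5, 0.499, -0.5]
wrist_force: [0.4, -1.1, -0.8]
finger_gap: 0.0627
```

{"op": "drive_tool", "data": {
  "plan": [
    [[0, 0.7, -3.5, 0, 0, 0, 0.6], [0, 0.7, -3.5, 0, 0, 0, 0.6], [0, 0.7, -3.5, 0, 0, 0, 0.6], [0, 0.7, -3.5, 0, 0, 0, 0.6], [0, 0.5, -2.5, 0, 0, 0, 0.6]]
  ]
}}

```text
clock: 6.65
tcp_pos: [0.5122, 0.043, 0.1144]
orientation: [0.501, 0.5, 0.5, -0.499]
wrist_force: [-0.0, -0.1, -1.5]
finger_gap: 0.0629
```

{"op": "drive_tool", "data": {
  "plan": [
    [[0, 0, -1, 0, 0, 0, 0.6], [0, 0, 0, 0, 0, 0, 0.6], [0, 0, 0, 0, 0, 0, 0.6], [0, 0, 0, 0, 0, 0, 0.6], [0, 0, 0, 0, 0, 0, 0.6]]
  ]
}}

```text
clock: 7.07
tcp_pos: [0.5117, 0.0489, 0.1135]
orientation: [-0.5, -0.5, -0.5, 0.5]
wrist_force: [-0.1, 0.7, -1.5]
finger_gap: 0.0626
```

```bash
cat > look.py <<'E'
from h import *
import sys
n=sys.argv[1]
for c in sys.argv[2:]:
    T=Tt(); np.save(f'pics/{n}_T.npy',T)
    im=env.read_camera(c)[:,:,::-1]; cv2.imwrite(f'pics/{n}_{c}.png',im)
st=env.get_state(); print(st['clock'],T[:3,3].round(4),st['finger_gap'].__round__(4),st['wrist_force'].round(1))
E
python3 look.py h wrist side
```

```text
7.1667 [0.5117 0.0489 0.1135] 0.0629 [-0.1  0.5 -1.3]
```

View pics/h_wrist.png

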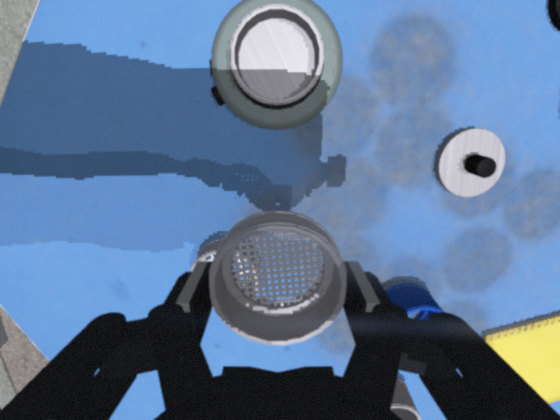

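View pics/h_side.png

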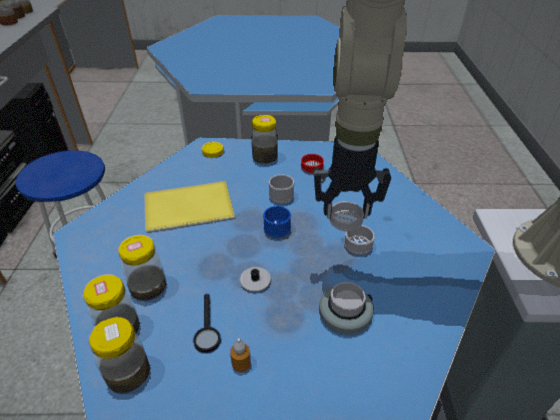

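Run:
```python
from h import *
T=np.load('pics/h_T.npy'); w=cv2.imread('pics/h_wrist.png')
r=[(.06,.032),(.06,.029)]
p=fit('wrist',w,.509,.16,r,T); d=fit('wrist',w,.509,.16,[(.031,.052)],T); print('pan',p,'drum',d)
zz=.1135+.026+.028; q=[(zz,.032),(zz,.029)]
f=fit('wrist',w,.5117,.0489,q,T); print('held',f)
o=overlay('wrist',overlay('wrist',w,p[1],p[2],r,T),f[1],f[2],q,T)
cv2.imwrite('pics/h_o.png',crop(o,190,0,370,360,2)[:,:])
t=cv2.imread('pics/a_top.png'); 
a=overlay('top',t,p[1],p[2],r,None,5)[950:1500,700:1200]; cv2.imwrite('pics/h_o2.png',a)
for z,y in ((.1675,.5),): pass
```

```text
pan (np.float32(270.7453), np.float64(0.51), np.float64(0.1635)) drum (np.float32(87.82767), np.float64(0.5095), np.float64(0.1635))
held (np.float32(201.56113), np.float64(0.5107), np.float64(0.0499))
```

View pics/h_o.png

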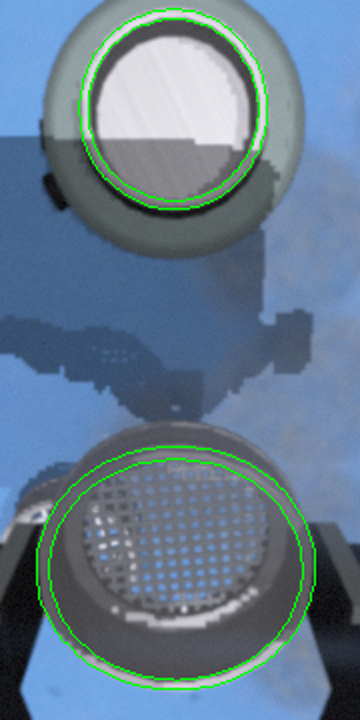

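View pics/h_o2.png

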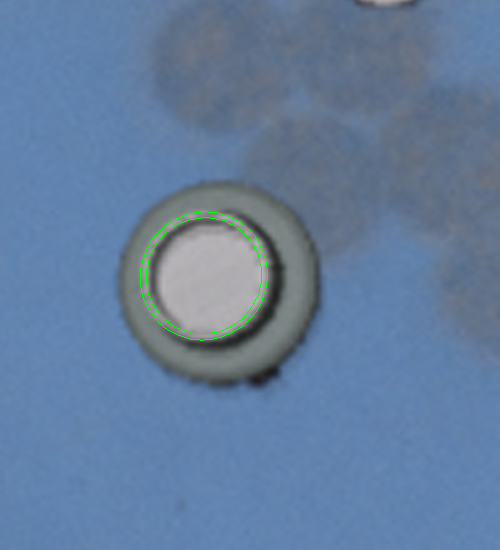

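{"op": "drive_tool", "data": {
  "plan": [
    [[0, 0, -2.5, 0, 0, 0, 0.6], [0, 0, -3, 0, 0, 0, 0.6], [0, 0, -3, 0, 0, 0, 0.6], [0.5, 0, -2, 0, 0, 0, 0.6], [1, 0, -0.86, 0, 0, 0, 0.6]]
  ]
}}

```text
clock: 7.58
tcp_pos: [0.5128, 0.1655, 0.0993]
orientation: [0.501, 0.5, 0.5, -0.499]
wrist_force: [0.2, -1.1, -0.1]
finger_gap: 0.0627
```

{"op": "drive_tool", "data": {
  "plan": [
    [[1.5, 0, 0, 0, 0, 0, 0.6], [1.5, 0, 0, 0, 0, 0, 0.6], [1.5, 0, 0, 0, 0, 0, 0.6], [0.5, 0, 0, 0, 0, 0, 0.6], [0, 0, 0, 0, 0, 0, 0.6]]
  ]
}}

```text
clock: 8.0
tcp_pos: [0.5102, 0.1627, 0.0466]
orientation: [-0.499, -0.499, -0.501, 0.501]
wrist_force: [-1.0, -0.0, -0.7]
finger_gap: 0.063
```

```bash
python3 look.py i side wrist
python3 - <<'E'
from h import *
s=cv2.imread('pics/i_side.png'); cv2.imwrite('pics/i_sc.png',crop(s,290,210,410,340,5))
E
```

```text
8.1 [0.5111 0.1629 0.0477] 0.0628 [-0.6 -0.6 -1.1]
```

View pics/i_sc.png

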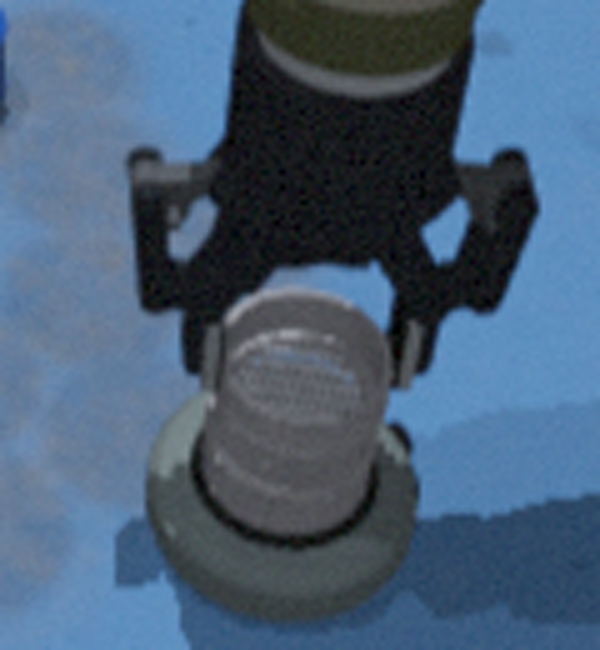

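View pics/i_wrist.png

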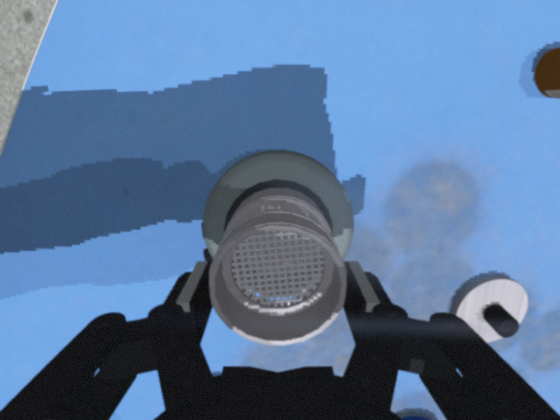

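{"op": "drive_tool", "data": {
  "plan": [
    [[0.6, 0, 0, 0, 0, 0, 0.6], [0.5, 0, 0, 0, 0, 0, 0.6], [0.4, 0, 0, 0, 0, 0, 0.6], [0.3, 0, 0, 0, 0, 0, 0.6], [0.1, 0, 0, 0, 0, 0, 0.6]]
  ]
}}

```text
clock: 8.52
tcp_pos: [0.5112, 0.1638, 0.0288]
orientation: [0.5, 0.5, 0.5, -0.5]
wrist_force: [-1.0, 0.7, -2.0]
finger_gap: 0.0625
```

{"op": "drive_tool", "data": {
  "plan": [
    [[0, 0, 0, 0, 0, 0, 0.6], [0, 0, 0, 0, 0, 0, 0.6], [0, 0, 0, 0, 0, 0, 0.6], [0, 0, 0, 0, 0, 0, 0.6], [0, 0, 0, 0, 0, 0, 0.6]]
  ]
}}

```text
clock: 8.93
tcp_pos: [0.5119, 0.1639, 0.0296]
orientation: [0.5, 0.5, 0.5, -0.5]
wrist_force: [-0.1, -0.2, -0.3]
finger_gap: 0.0624
```

```bash
python3 look.py j side wrist
python3 - <<'E'
from h import *
s=cv2.imread('pics/j_side.png'); cv2.imwrite('pics/j_sc.png',crop(s,290,210,410,340,5))
E
```

```text
9.0333 [0.5118 0.1639 0.0295] 0.0626 [-0.2 -0.6  0.1]
```

View pics/j_sc.png

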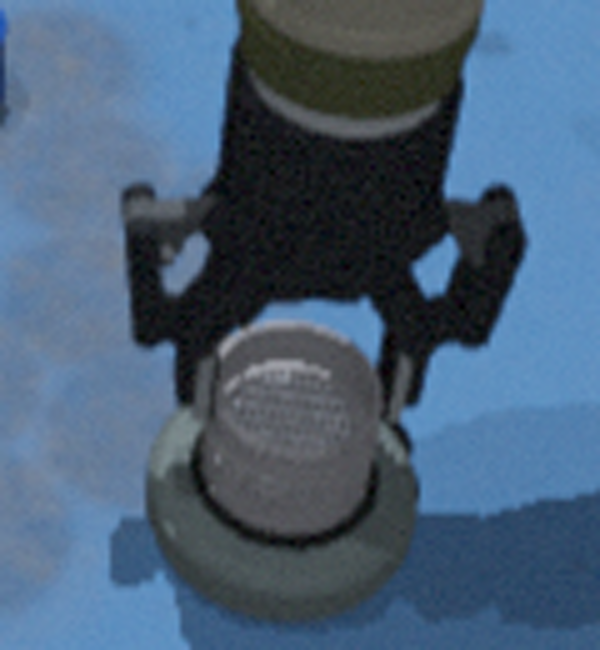

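{"op": "drive_tool", "data": {
  "plan": [
    [[0.1, 0, 0, 0, 0, 0, 0.6], [0.1, 0, 0, 0, 0, 0, 0.6], [0, 0, 0, 0, 0, 0, 0.6], [0, 0, 0, 0, 0, 0, 0.6], [0, 0, 0, 0, 0, 0, 0.6]]
  ]
}}

```text
clock: 9.45
tcp_pos: [0.5119, 0.1639, 0.0279]
orientation: [0.5, 0.5, 0.5, -0.5]
wrist_force: [-2.0, -0.0, 6.0]
finger_gap: 0.0628
```

{"op": "drive_tool", "data": {
  "plan": [
    [[0, 0, 0, 0, 0, 0, 0.8], [0, 0, 0, 0, 0, 0, 0.9], [0, 0, 0, 0, 0, 0, 1], [0, 0, 0, 0, 0, 0, 1], [0, 0, 0, 0, 0, 0, 1]]
  ]
}}

```text
clock: 9.87
tcp_pos: [0.5116, 0.1638, 0.0272]
orientation: [0.5, 0.5, 0.5, -0.5]
wrist_force: [-1.1, -0.1, 0.7]
finger_gap: 0.0859
```

{"op": "drive_tool", "data": {
  "plan": [
    [[-1, 0, 0, 0, 0, 0, 1], [-2, 0, 0, 0, 0, 0, 1], [-3, 0, 0, 0, 0, 0, 1], [-3, 0, 0, 0, 0, 0, 1], [-1, 0, 0, 0, 0, 0, 1]]
  ]
}}

```text
clock: 10.28
tcp_pos: [0.5141, 0.1643, 0.1325]
orientation: [0.502, 0.502, 0.499, -0.498]
wrist_force: [1.7, 0.6, 0.1]
finger_gap: 0.085
```

```bash
python3 look.py k side wrist
python3 - <<'E'
from h import *
s=cv2.imread('pics/k_side.png'); w=cv2.imread('pics/k_wrist.png'); T=np.load('pics/k_T.npy')
r=[(.082,.032),(.082,.029)]
f=fit('wrist',w,.5105,.163,r,T); print(f, fit('side',s,.5105,.168,r))
cv2.imwrite('pics/k_sc.png',crop(s,290,210,410,340,4)); cv2.imwrite('pics/k_o.png',overlay('wrist',w,f[1],f[2],r,T))
E
```

```text
10.3833 [0.5147 0.1644 0.1329] 0.0853 [-0.  -0.   0.1]
(np.float32(203.6083), np.float64(0.5109999999999999), np.float64(0.1645)) (np.float32(234.11136), np.float64(0.5105), np.float64(0.167))
```

View pics/k_sc.png

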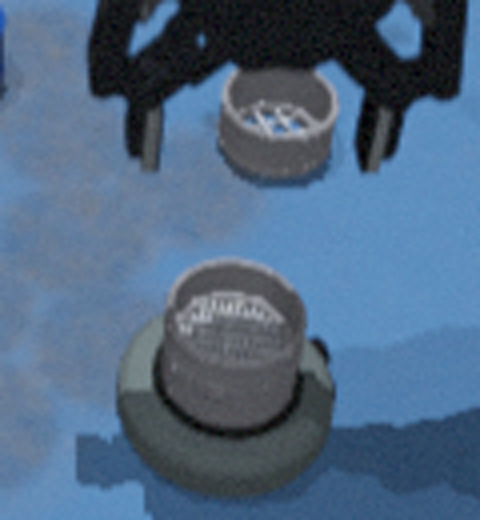

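View pics/k_o.png

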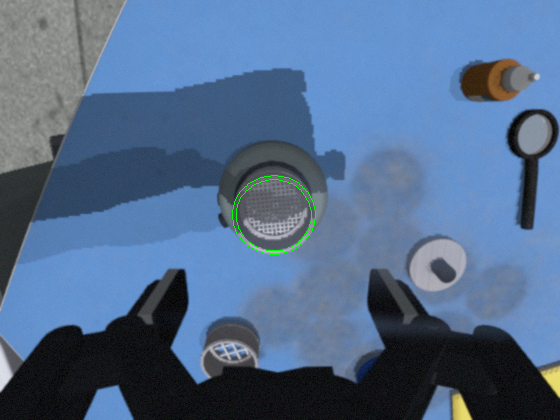

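{"op": "drive_tool", "data": {
  "plan": [
    [[0, -1, 3.8, 0, 0, 0, 1], [0, -1, 3.8, 0, 0, 0, 1], [0, -1, 3.8, 0, 0, 0, 1], [0, -1, 3.8, 0, 0, 0, 1], [0, -1, 3.6, 0, 0, 0, 1]]
  ]
}}

```text
clock: 10.8
tcp_pos: [0.46, -0.0254, 0.1259]
orientation: [0.5, 0.499, 0.501, -0.5]
wrist_force: [1.0, 0.1, -0.5]
finger_gap: 0.0854
```

{"op": "drive_tool", "data": {
  "plan": [
    [[0, 0, 0, 0, 0, 0, 1], [0, 0, 0, 0, 0, 0, 1], [0, 0, 0, 0, 0, 0, 1], [0, 0, 0, 0, 0, 0, 1], [0, 0, 0, 0, 0, 0, 1]]
  ]
}}

```text
clock: 11.22
tcp_pos: [0.4618, -0.023, 0.1269]
orientation: [0.5, 0.499, 0.501, -0.499]
wrist_force: [0.3, 0.4, 0.2]
finger_gap: 0.0854
```

```bash
python3 look.py l wrist
python3 - <<'E'
from h import *
w=cv2.imread('pics/l_wrist.png'); T=np.load('pics/l_T.npy')
r=[(.038,.032),(.038,.029)]
f=fit('wrist',w,.461,-.025,r,T); print(f); print(T[:3,:3].round(3))
cv2.imwrite('pics/l_o.png',overlay('wrist',w,f[1],f[2],r,T))
E
```

```text
11.2667 [ 0.4618 -0.023   0.1269] 0.0855 [-0.   0.2  0.3]
(np.float32(235.52423), np.float64(0.4605), np.float64(-0.0235))
[[-0.001  1.     0.003]
 [ 0.     0.003 -1.   ]
 [-1.    -0.001 -0.   ]]
```

View pics/l_o.png

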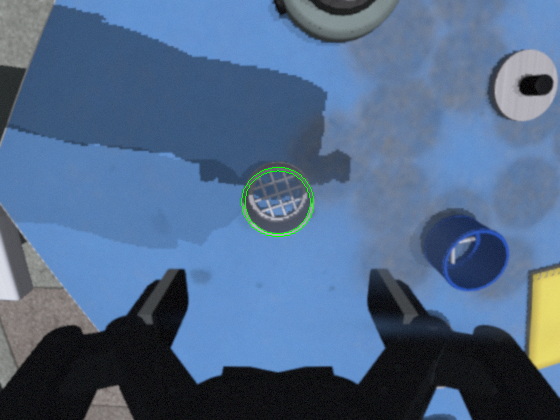

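{"op": "drive_tool", "data": {
  "plan": [
    [[2.5, -0.1, 0, 0, 0, 0, 1], [3, 0, 0, 0, 0, 0, 1], [3, 0, 0, 0, 0, 0, 1], [2.5, 0, 0, 0, 0, 0, 1], [1.5, 0, 0, 0, 0, 0, 1]]
  ]
}}

```text
clock: 11.68
tcp_pos: [0.4591, -0.0227, -0.0003]
orientation: [0.5, 0.499, 0.502, -0.5]
wrist_force: [0.1, -1.0, -0.2]
finger_gap: 0.0855
```

{"op": "drive_tool", "data": {
  "plan": [
    [[1, 0, 0, 0, 0, 0, 1], [0.7, 0, 0, 0, 0, 0, 1], [0.3, 0, 0, 0, 0, 0, 1], [0, 0, 0, 0, 0, 0, 1], [0, 0, 0, 0, 0, 0, 1]]
  ]
}}

```text
clock: 12.1
tcp_pos: [0.4614, -0.024, -0.0172]
orientation: [0.501, 0.5, 0.5, -0.499]
wrist_force: [0.1, 0.4, 0.8]
finger_gap: 0.0852
```

{"op": "drive_tool", "data": {
  "plan": [
    [[0, 0, 0, 0, 0, 0, 0.6], [0, 0, 0, 0, 0, 0, 0.6], [0, 0, 0, 0, 0, 0, 0.6], [0, 0, 0, 0, 0, 0, 0.6], [0, 0, 0, 0, 0, 0, 0.6]]
  ]
}}

```text
clock: 12.52
tcp_pos: [0.4618, -0.0244, -0.0161]
orientation: [0.501, 0.5, 0.5, -0.499]
wrist_force: [-2.1, 0.7, 8.3]
finger_gap: 0.0628
```

```bash
python3 look.py m wrist side
python3 - <<'E'
from h import *
s=cv2.imread('pics/m_side.png'); cv2.imwrite('pics/m_sc.png',crop(s,290,150,430,290,4))
E
```

```text
12.6167 [ 0.4618 -0.0243 -0.0161] 0.0633 [-1.9  1.5  8.3]
```

View pics/m_sc.png

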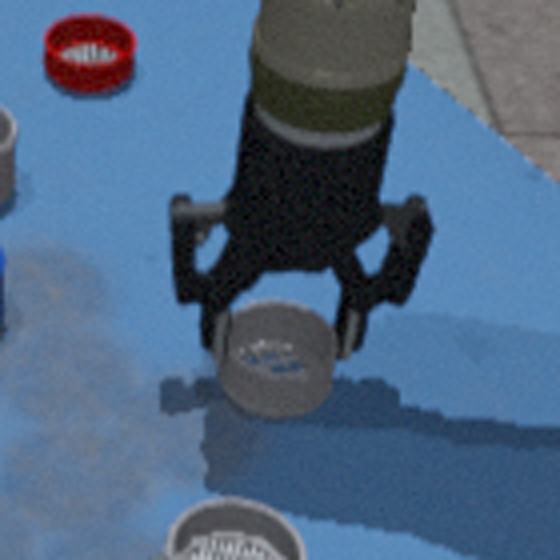

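{"op": "drive_tool", "data": {
  "plan": [
    [[-1, 0, 0, 0, 0, 0, 0.6], [-2, 0, 0, 0, 0, 0, 0.6], [-3, 0, 0, 0, 0, 0, 0.6], [-4, 0, 0, 0, 0, 0, 0.6], [-3, 0.7, -1, 0, 0, 0, 0.6]]
  ]
}}

```text
clock: 13.03
tcp_pos: [0.4672, -0.0151, 0.1151]
orientation: [-0.5, -0.5, -0.499, 0.5]
wrist_force: [1.1, -0.0, 0.2]
finger_gap: 0.0626
```

{"op": "drive_tool", "data": {
  "plan": [
    [[0, 1.2, -2, 0, 0, 0, 0.6], [0, 1.5, -2.5, 0, 0, 0, 0.6], [0, 1.5, -2, 0, 0, 0, 0.6], [0, 0, -0.5, 0, 0, 0, 0.6], [0, 0, 0, 0, 0, 0, 0.6]]
  ]
}}

```text
clock: 13.45
tcp_pos: [0.5101, 0.057, 0.1126]
orientation: [0.501, 0.499, 0.501, -0.499]
wrist_force: [-0.8, 0.2, -0.8]
finger_gap: 0.0629
```

{"op": "drive_tool", "data": {
  "plan": [
    [[0, 0, 0, 0, 0, 0, 0.6], [0, 0, 0, 0, 0, 0, 0.6], [0, 0, 0, 0, 0, 0, 0.6], [0, 0, 0, 0, 0, 0, 0.6], [0, 0, 0, 0, 0, 0, 0.6]]
  ]
}}

```text
clock: 13.87
tcp_pos: [0.5095, 0.0552, 0.1124]
orientation: [-0.5, -0.5, -0.5, 0.5]
wrist_force: [0.7, 0.4, -0.6]
finger_gap: 0.0631
```

```bash
python3 look.py n wrist
python3 - <<'E'
from h import *
T=np.load('pics/n_T.npy'); w=cv2.imread('pics/n_wrist.png')
r=[(.082,.032),(.082,.029)]
p=fit('wrist',w,.511,.163,r,T); print('fine',p)
zz=T[2,3]+.016+.038; q=[(zz,.032),(zz,.029)]
f=fit('wrist',w,T[0,3],T[1,3],q,T); print('held',f, 'shift', p[1]-f[1],p[2]-f[2])
o=overlay('wrist',overlay('wrist',w,p[1],p[2],r,T),f[1],f[2],q,T)
cv2.imwrite('pics/n_o.png',o)
E
```

```text
13.9167 [0.5095 0.0552 0.1124] 0.0628 [-0.2 -1.  -0.8]
fine (np.float32(265.85785), np.float64(0.511), np.float64(0.1645))
held (np.float32(209.78006), np.float64(0.5085073650699646), np.float64(0.056168735735270696)) shift 0.0024926349300353756 0.1083312642647293
```

View pics/n_o.png

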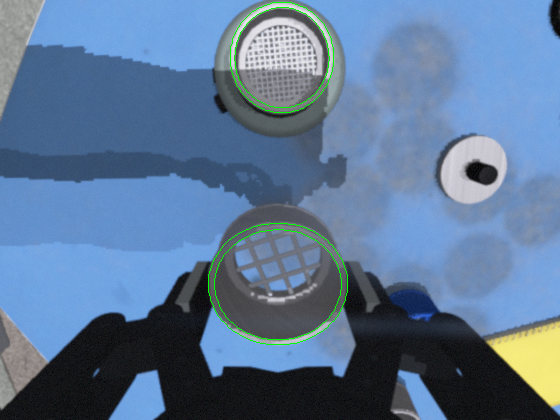

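{"op": "drive_tool", "data": {
  "plan": [
    [[0, 0.2, -2, 0, 0, 0, 0.6], [0, 0, -3, 0, 0, 0, 0.6], [0, 0, -3, 0, 0, 0, 0.6], [0, 0, -2, 0, 0, 0, 0.6], [0, 0, -0.8, 0, 0, 0, 0.6]]
  ]
}}

```text
clock: 14.33
tcp_pos: [0.5115, 0.166, 0.1124]
orientation: [0.501, 0.499, 0.501, -0.499]
wrist_force: [0.3, -0.5, -1.0]
finger_gap: 0.0626
```

{"op": "drive_tool", "data": {
  "plan": [
    [[1, 0, 0, 0, 0, 0, 0.6], [1, 0, 0, 0, 0, 0, 0.6], [1, 0, 0, 0, 0, 0, 0.6], [0.2, 0, 0, 0, 0, 0, 0.6], [0, 0, 0, 0, 0, 0, 0.6]]
  ]
}}

```text
clock: 14.75
tcp_pos: [0.5104, 0.1625, 0.0786]
orientation: [-0.499, -0.499, -0.5, 0.501]
wrist_force: [0.6, -0.8, -0.5]
finger_gap: 0.0626
```

```bash
python3 look.py o side
python3 - <<'E'
from h import *
s=cv2.imread('pics/o_side.png'); cv2.imwrite('pics/o_sc.png',crop(s,290,210,410,340,4))
E
```

```text
14.8 [0.5104 0.1625 0.0786] 0.0625 [-0.1  0.3 -0.6]
```

View pics/o_sc.png

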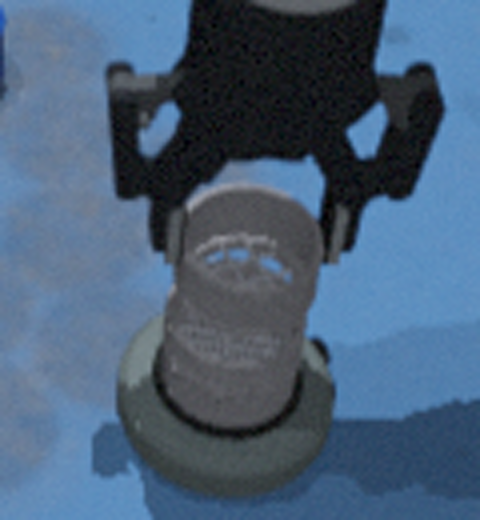

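{"op": "drive_tool", "data": {
  "plan": [
    [[0.6, 0, -0.1, 0, 0, 0, 0.6], [0.5, 0, 0, 0, 0, 0, 0.6], [0.4, 0, 0, 0, 0, 0, 0.6], [0.3, 0, 0, 0, 0, 0, 0.6], [0.1, 0, 0, 0, 0, 0, 0.6]]
  ]
}}

```text
clock: 15.22
tcp_pos: [0.5113, 0.1647, 0.0607]
orientation: [0.5, 0.5, 0.5, -0.5]
wrist_force: [-0.3, 0.7, -0.5]
finger_gap: 0.0629
```

{"op": "drive_tool", "data": {
  "plan": [
    [[0, 0, 0, 0, 0, 0, 0.6], [0, 0, 0, 0, 0, 0, 0.6], [0, 0, 0, 0, 0, 0, 0.6], [0, 0, 0, 0, 0, 0, 0.6], [0, 0, 0, 0, 0, 0, 0.6]]
  ]
}}

```text
clock: 15.63
tcp_pos: [0.5119, 0.1649, 0.0616]
orientation: [0.5, 0.5, 0.5, -0.5]
wrist_force: [-1.0, -0.0, -0.8]
finger_gap: 0.0628
```

Not yet in contact; a little lower, then release.

{"op": "drive_tool", "data": {
  "plan": [
    [[0.1, 0, 0, 0, 0, 0, 0.6], [0.1, 0, 0, 0, 0, 0, 0.6], [0, 0, 0, 0, 0, 0, 0.6], [0, 0, 0, 0, 0, 0, 0.6], [0, 0, 0, 0, 0, 0, 0.6]]
  ]
}}

```text
clock: 16.05
tcp_pos: [0.5119, 0.1649, 0.0598]
orientation: [0.5, 0.5, 0.5, -0.5]
wrist_force: [-0.4, -0.0, 4.6]
finger_gap: 0.063
```

{"op": "drive_tool", "data": {
  "plan": [
    [[0, 0, 0, 0, 0, 0, 0.6], [0, 0, 0, 0, 0, 0, 0.6], [0, 0, 0, 0, 0, 0, 0.6], [0, 0, 0, 0, 0, 0, 0.6], [0, 0, 0, 0, 0, 0, 0.6]]
  ]
}}

```text
clock: 16.47
tcp_pos: [0.5119, 0.1649, 0.0598]
orientation: [0.5, 0.5, 0.5, -0.5]
wrist_force: [-1.3, -0.2, 4.9]
finger_gap: 0.0627
```

{"op": "drive_tool", "data": {
  "plan": [
    [[0, 0, 0, 0, 0, 0, 0.8], [0, 0, 0, 0, 0, 0, 0.9], [0, 0, 0, 0, 0, 0, 1], [0, 0, 0, 0, 0, 0, 1], [0, 0, 0, 0, 0, 0, 1]]
  ]
}}

```text
clock: 16.88
tcp_pos: [0.5115, 0.1648, 0.0591]
orientation: [0.5, 0.5, 0.5, -0.5]
wrist_force: [-0.1, -0.3, 0.1]
finger_gap: 0.0856
```

{"op": "drive_tool", "data": {
  "plan": [
    [[-1, 0, 0, 0, 0, 0, 1], [-2, 0, 0, 0, 0, 0, 1], [-3, 0, 0, 0, 0, 0, 1], [-3, 0, 0, 0, 0, 0, 1], [-1, 0, 0, 0, 0, 0, 1]]
  ]
}}

```text
clock: 17.3
tcp_pos: [0.5139, 0.1652, 0.1645]
orientation: [0.502, 0.502, 0.499, -0.498]
wrist_force: [1.3, -0.2, -0.7]
finger_gap: 0.0851
```

```bash
python3 look.py p side wrist
python3 - <<'E'
from h import *
s=cv2.imread('pics/p_side.png'); w=cv2.imread('pics/p_wrist.png'); T=np.load('pics/p_T.npy')
r=[(.114,.032),(.114,.029)]
f=fit('wrist',w,.511,.1645,r,T); print(f, fit('side',s,.5105,.168,r))
cv2.imwrite('pics/p_sc.png',np.hstack([crop(s,290,210,410,340,4)[:420],overlay('wrist',w,f[1],f[2],r,T)[:,150:420]]))
E
```

```text
17.4 [0.5145 0.1653 0.1649] 0.0854 [-0.1 -0.2 -0.9]
(np.float32(208.70567), np.float64(0.5105000000000001), np.float64(0.166)) (np.float32(256.43698), np.float64(0.51), np.float64(0.1685))
```

View pics/p_sc.png

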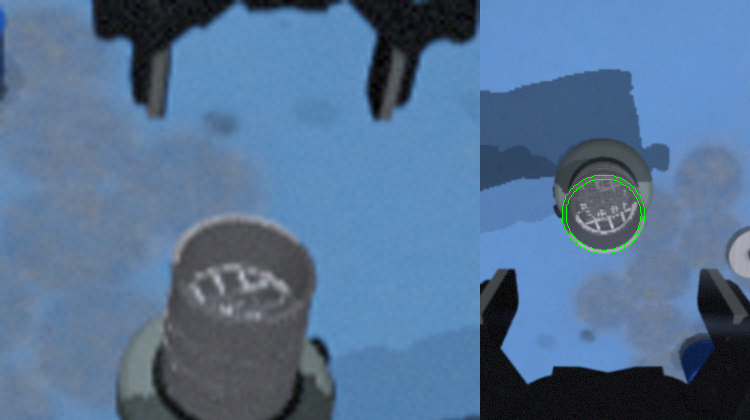

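{"op": "drive_tool", "data": {
  "plan": [
    [[0, 1.2, 3.6, 0, 0, 0, 1], [0, 1.2, 3.6, 0, 0, 0, 1], [0, 1.2, 3.6, 0, 0, 0, 1], [0, 1.2, 3.6, 0, 0, 0, 1], [0, 1.2, 3.6, 0, 0, 0, 1]]
  ]
}}

```text
clock: 17.82
tcp_pos: [0.5711, -0.0165, 0.1577]
orientation: [0.5, 0.499, 0.501, -0.5]
wrist_force: [-0.1, 0.8, 0.3]
finger_gap: 0.0853
```

{"op": "drive_tool", "data": {
  "plan": [
    [[0, 1.2, 3.6, 0, 0, 0, 1], [0, 1.2, 3.6, 0, 0, 0, 1], [0, 1.2, 3.6, 0, 0, 0, 1], [0, 1.2, 3.6, 0, 0, 0, 1], [0, 1.2, 3.6, 0, 0, 0, 1]]
  ]
}}

```text
clock: 18.23
tcp_pos: [0.6313, -0.1966, 0.1574]
orientation: [0.499, 0.5, 0.501, -0.5]
wrist_force: [0.9, -0.1, 0.3]
finger_gap: 0.085
```

{"op": "drive_tool", "data": {
  "plan": [
    [[1, 0, 0, 0, 0, 0, 1], [0.5, 0, 0, 0, 0, 0, 1], [0, 0, 0, 0, 0, 0, 1], [0, 0, 0, 0, 0, 0, 1], [0, 0, 0, 0, 0, 0, 1]]
  ]
}}

```text
clock: 18.65
tcp_pos: [0.6315, -0.1935, 0.1444]
orientation: [0.5, 0.499, 0.501, -0.499]
wrist_force: [-0.2, 1.1, -0.2]
finger_gap: 0.0855
```

```bash
python3 look.py q wrist
python3 - <<'E'
from h import *
w=cv2.imread('pics/q_wrist.png'); T=np.load('pics/q_T.npy')
r=[(.05,.032),(.05,.029)]
f=fit('wrist',w,.636,-.2,r,T); print(f); print(T[:3,:3].round(3))
cv2.imwrite('pics/q_o.png',overlay('wrist',w,f[1],f[2],r,T))
E
```

```text
18.7 [ 0.6315 -0.1935  0.1444] 0.0852 [-0.1  0.6  0. ]
(np.float32(250.87688), np.float64(0.637), np.float64(-0.201))
[[-0.001  1.     0.003]
 [ 0.     0.003 -1.   ]
 [-1.    -0.001 -0.   ]]
```

View pics/q_o.png

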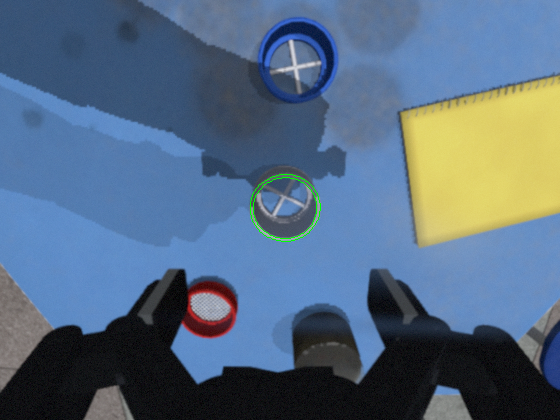

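{"op": "drive_tool", "data": {
  "plan": [
    [[2, 0.5, 0.7, 0, 0, 0, 1], [3, 0, 0, 0, 0, 0, 1], [3, 0, 0, 0, 0, 0, 1], [2.5, 0, 0, 0, 0, 0, 1], [2, 0, 0, 0, 0, 0, 1]]
  ]
}}

```text
clock: 19.12
tcp_pos: [0.6363, -0.2006, 0.018]
orientation: [0.5, 0.499, 0.501, -0.5]
wrist_force: [-0.0, 0.5, 0.1]
finger_gap: 0.0856
```

{"op": "drive_tool", "data": {
  "plan": [
    [[1.2, 0, 0, 0, 0, 0, 1], [0.8, 0, 0, 0, 0, 0, 1], [0.4, 0, 0, 0, 0, 0, 1], [0.1, 0, 0, 0, 0, 0, 1], [0, 0, 0, 0, 0, 0, 1]]
  ]
}}

```text
clock: 19.53
tcp_pos: [0.6378, -0.2023, -0.0045]
orientation: [0.501, 0.5, 0.5, -0.5]
wrist_force: [0.5, 0.5, 1.0]
finger_gap: 0.0857
```

{"op": "drive_tool", "data": {
  "plan": [
    [[0, 0, 0, 0, 0, 0, 0.6], [0, 0, 0, 0, 0, 0, 0.6], [0, 0, 0, 0, 0, 0, 0.6], [0, 0, 0, 0, 0, 0, 0.6], [0, 0, 0, 0, 0, 0, 0.6]]
  ]
}}

```text
clock: 19.95
tcp_pos: [0.6382, -0.2026, -0.0035]
orientation: [0.501, 0.5, 0.499, -0.499]
wrist_force: [-1.3, 0.9, 5.1]
finger_gap: 0.0626
```

```bash
python3 look.py r wrist
```

```text
20.0 [ 0.6382 -0.2026 -0.0035] 0.0624 [-0.4  0.4  4.7]
```

View pics/r_wrist.png

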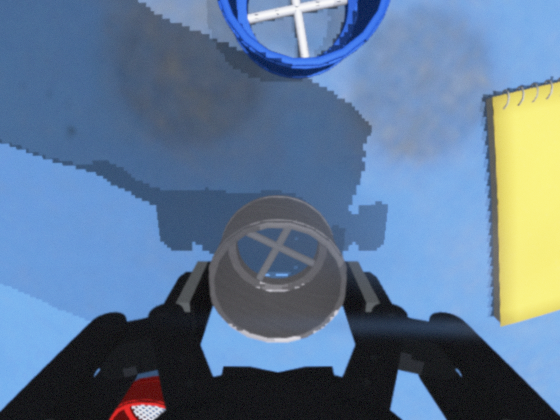

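{"op": "drive_tool", "data": {
  "plan": [
    [[-1, 0, 0, 0, 0, 0, 0.6], [-2.5, 0, 0, 0, 0, 0, 0.6], [-4, 0, 0, 0, 0, 0, 0.6], [-4, 0, 0, 0, 0, 0, 0.6], [-3.5, 0, -0.5, 0, 0, 0, 0.6]]
  ]
}}

```text
clock: 20.42
tcp_pos: [0.637, -0.198, 0.1477]
orientation: [0.501, 0.5, 0.499, -0.5]
wrist_force: [1.4, -0.5, -0.5]
finger_gap: 0.0622
```

{"op": "drive_tool", "data": {
  "plan": [
    [[-1, -1.5, -2.6, 0, 0, 0, 0.6], [0, -1.7, -3.2, 0, 0, 0, 0.6], [0, -1.7, -3.2, 0, 0, 0, 0.6], [0, -1.7, -3.2, 0, 0, 0, 0.6], [0, -1.7, -3.2, 0, 0, 0, 0.6]]
  ]
}}

```text
clock: 20.83
tcp_pos: [0.553, -0.042, 0.1555]
orientation: [0.5, 0.5, 0.5, -0.5]
wrist_force: [1.3, 0.4, -0.1]
finger_gap: 0.0623
```

{"op": "drive_tool", "data": {
  "plan": [
    [[0, -1.7, -3.2, 0, 0, 0, 0.6], [0, -1.7, -3.2, 0, 0, 0, 0.6], [0, -1, -3, 0, 0, 0, 0.6], [0, 0, -1, 0, 0, 0, 0.6], [0, 0, 0, 0, 0, 0, 0.6]]
  ]
}}

```text
clock: 21.25
tcp_pos: [0.5093, 0.0631, 0.1556]
orientation: [0.501, 0.499, 0.501, -0.498]
wrist_force: [-0.1, -0.6, -1.4]
finger_gap: 0.0624
```

{"op": "drive_tool", "data": {
  "plan": [
    [[0, 0, 0, 0, 0, 0, 0.6], [0, 0, 0, 0, 0, 0, 0.6], [0, 0, 0, 0, 0, 0, 0.6], [0, 0, 0, 0, 0, 0, 0.6], [0, 0, 0, 0, 0, 0, 0.6]]
  ]
}}

```text
clock: 21.67
tcp_pos: [0.51, 0.0599, 0.1542]
orientation: [-0.5, -0.5, -0.5, 0.5]
wrist_force: [0.6, -0.1, -2.1]
finger_gap: 0.0626
```

```bash
python3 look.py s wrist
python3 - <<'E'
from h import *
T=np.load('pics/s_T.npy'); w=cv2.imread('pics/s_wrist.png')
r=[(.114,.032),(.114,.029)]
p=fit('wrist',w,.511,.165,r,T); print('med',p)
zz=T[2,3]+.0035+.05; q=[(zz,.032),(zz,.029)]
f=fit('wrist',w,T[0,3],T[1,3],q,T); print('held',f, 'shift', p[1]-f[1],p[2]-f[2])
o=overlay('wrist',overlay('wrist',w,p[1],p[2],r,T),f[1],f[2],q,T)
cv2.imwrite('pics/s_o.png',o)
E
```

```text
21.7167 [0.51   0.0599 0.1542] 0.0623 [-1.  -0.7 -0.8]
med (np.float32(275.07172), np.float64(0.511), np.float64(0.1655))
held (np.float32(211.68918), np.float64(0.5090131342744465), np.float64(0.06139469188959753)) shift 0.0019868657255535105 0.10410530811040247
```

View pics/s_o.png

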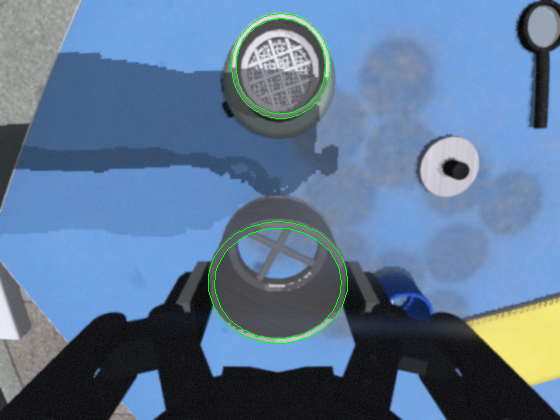

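{"op": "drive_tool", "data": {
  "plan": [
    [[0, 0.15, -2, 0, 0, 0, 0.6], [0, 0, -3, 0, 0, 0, 0.6], [0, 0, -3, 0, 0, 0, 0.6], [0, 0, -1.8, 0, 0, 0, 0.6], [0, 0, -0.6, 0, 0, 0, 0.6]]
  ]
}}

```text
clock: 22.13
tcp_pos: [0.5111, 0.1669, 0.1542]
orientation: [0.501, 0.499, 0.501, -0.499]
wrist_force: [0.6, 0.1, -0.9]
finger_gap: 0.0626
```

{"op": "drive_tool", "data": {
  "plan": [
    [[1, 0, 0, 0, 0, 0, 0.6], [1, 0, 0, 0, 0, 0, 0.6], [0.8, 0, 0, 0, 0, 0, 0.6], [0.2, 0, 0, 0, 0, 0, 0.6], [0, 0, 0, 0, 0, 0, 0.6]]
  ]
}}

```text
clock: 22.55
tcp_pos: [0.5101, 0.1636, 0.1228]
orientation: [-0.499, -0.499, -0.5, 0.501]
wrist_force: [0.5, 0.3, -1.4]
finger_gap: 0.0626
```

```bash
python3 look.py t side
python3 - <<'E'
from h import *
s=cv2.imread('pics/t_side.png'); cv2.imwrite('pics/t_sc.png',crop(s,290,190,410,340,4))
E
```

```text
22.6 [0.5101 0.1636 0.1228] 0.0623 [ 0.7 -0.3 -0.7]
```

View pics/t_sc.png

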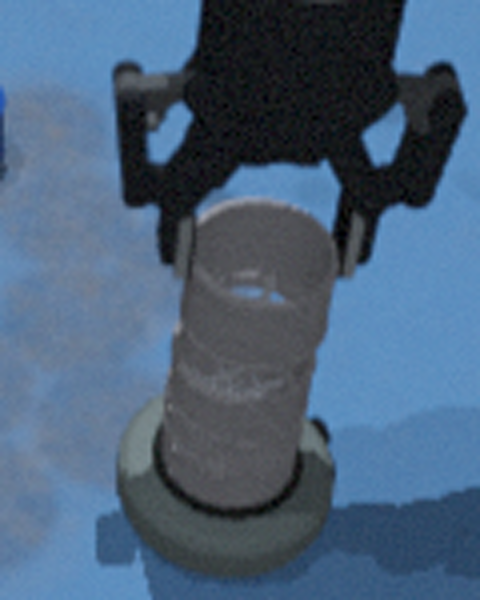

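{"op": "drive_tool", "data": {
  "plan": [
    [[0.6, 0.05, 0, 0, 0, 0, 0.6], [0.5, 0, 0, 0, 0, 0, 0.6], [0.4, 0, 0, 0, 0, 0, 0.6], [0.2, 0, 0, 0, 0, 0, 0.6], [0.1, 0, 0, 0, 0, 0, 0.6]]
  ]
}}

```text
clock: 23.02
tcp_pos: [0.5113, 0.1648, 0.1058]
orientation: [0.5, 0.5, 0.5, -0.5]
wrist_force: [0.2, 0.3, -0.5]
finger_gap: 0.0624
```

{"op": "drive_tool", "data": {
  "plan": [
    [[0.1, 0, 0, 0, 0, 0, 0.6], [0, 0, 0, 0, 0, 0, 0.6], [0, 0, 0, 0, 0, 0, 0.6], [0, 0, 0, 0, 0, 0, 0.6], [0, 0, 0, 0, 0, 0, 0.6]]
  ]
}}

```text
clock: 23.43
tcp_pos: [0.5118, 0.1649, 0.1056]
orientation: [0.5, 0.5, 0.5, -0.5]
wrist_force: [0.0, -0.2, -0.5]
finger_gap: 0.0622
```

{"op": "drive_tool", "data": {
  "plan": [
    [[0.1, 0, 0, 0, 0, 0, 0.6], [0.1, 0, 0, 0, 0, 0, 0.6], [0, 0, 0, 0, 0, 0, 0.6], [0, 0, 0, 0, 0, 0, 0.6], [0, 0, 0, 0, 0, 0, 0.6]]
  ]
}}

```text
clock: 23.85
tcp_pos: [0.512, 0.1649, 0.1042]
orientation: [0.501, 0.5, 0.5, -0.499]
wrist_force: [-2.3, -0.6, 6.0]
finger_gap: 0.0621
```

{"op": "drive_tool", "data": {
  "plan": [
    [[0, 0, 0, 0, 0, 0, 0.8], [0, 0, 0, 0, 0, 0, 0.9], [0, 0, 0, 0, 0, 0, 1], [0, 0, 0, 0, 0, 0, 1], [0, 0, 0, 0, 0, 0, 1]]
  ]
}}

```text
clock: 24.27
tcp_pos: [0.5116, 0.1648, 0.1031]
orientation: [0.5, 0.5, 0.5, -0.5]
wrist_force: [0.4, 0.4, -0.4]
finger_gap: 0.0854
```

{"op": "drive_tool", "data": {
  "plan": [
    [[-1, 0, 0, 0, 0, 0, 1], [-2, 0, 0, 0, 0, 0, 1], [-3, 0, 0, 0, 0, 0, 1], [-3, 0, 0, 0, 0, 0, 1], [-1, 0, 0, 0, 0, 0, 1]]
  ]
}}

```text
clock: 24.68
tcp_pos: [0.5136, 0.1652, 0.2085]
orientation: [0.502, 0.502, 0.499, -0.498]
wrist_force: [0.5, -0.1, -0.2]
finger_gap: 0.0851
```

```bash
python3 look.py u side wrist
python3 - <<'E'
from h import *
s=cv2.imread('pics/u_side.png'); w=cv2.imread('pics/u_wrist.png'); T=np.load('pics/u_T.npy')
r=[(.158,.032),(.158,.029)]
f=fit('wrist',w,.511,.1645,r,T); print(f, fit('side',s,.5105,.168,r))
cv2.imwrite('pics/u_sc.png',np.hstack([crop(s,290,230,410,335,4)[:420],overlay('wrist',w,f[1],f[2],r,T)[:,150:420]]))
E
```

```text
24.7833 [0.5142 0.1653 0.2089] 0.0852 [-0.3 -0.3 -0.3]
(np.float32(211.11003), np.float64(0.511), np.float64(0.167)) (np.float32(228.40579), np.float64(0.5109999999999999), np.float64(0.1695))
```

View pics/u_sc.png

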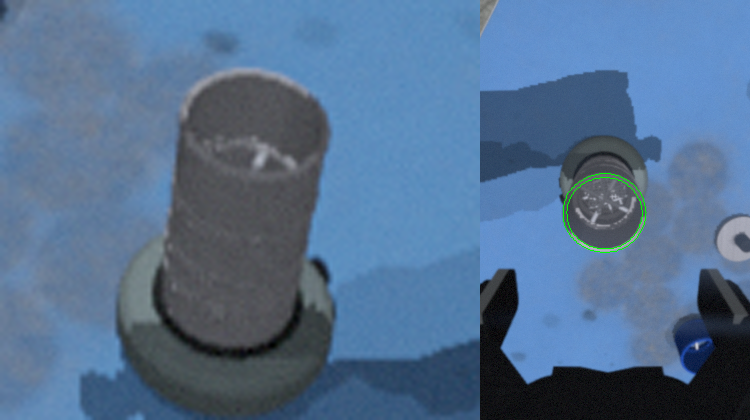

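{"op": "drive_tool", "data": {
  "plan": [
    [[0, 3.5, 1.6, 0, 0, 0, 0.5], [0, 3.5, 1.7, 0, 0, 0, 0.5], [0, 3.5, 1.7, 0, 0, 0, 0.5], [0, 3.5, 1.7, 0, 0, 0, 0.5], [0, 3.5, 1.7, 0, 0, 0, 0.5]]
  ]
}}

```text
clock: 25.2
tcp_pos: [0.6873, 0.0801, 0.2015]
orientation: [0.5, 0.499, 0.501, -0.5]
wrist_force: [0.4, 0.7, 0.3]
finger_gap: 0.0426
```

{"op": "drive_tool", "data": {
  "plan": [
    [[2, 0, 0, 0, 0, 0, 0.5], [3, 0, 0, 0, 0, 0, 0.5], [2, 0, 0, 0, 0, 0, 0.5], [1, 0, 0, 0, 0, 0, 0.5], [0, 0, 0, 0, 0, 0, 0.5]]
  ]
}}

```text
clock: 25.62
tcp_pos: [0.6838, 0.0809, 0.1185]
orientation: [0.498, 0.498, 0.502, -0.502]
wrist_force: [-0.1, -1.2, -0.9]
finger_gap: 0.0427
```

{"op": "drive_tool", "data": {
  "plan": [
    [[0, 0, 0, 0, 0, 0, 0.5], [0, 0, 0, 0, 0, 0, 0.5], [0, 0, 0, 0, 0, 0, 0.5], [0, 0, 0, 0, 0, 0, 0.5], [0, 0, 0, 0, 0, 0, 0.5]]
  ]
}}

```text
clock: 26.03
tcp_pos: [0.6875, 0.0811, 0.1249]
orientation: [0.501, 0.5, 0.5, -0.499]
wrist_force: [-1.1, 0.7, -0.2]
finger_gap: 0.0427
```

```bash
python3 look.py v wrist
python3 - <<'E'
from h import *
w=cv2.imread('pics/v_wrist.png'); T=np.load('pics/v_T.npy')
r=[(.011,.032)]
f=fit('wrist',w,.6905,.082,r,T); print(f); k=fit('wrist',w,.6905,.082,[(.033,.009)],T,.008); print(k);print(T[:3,:3].round(3))
cv2.imwrite('pics/v_o.png',overlay('wrist',overlay('wrist',w,f[1],f[2],r,T,2),f[1]*1,f[2],[],T)[200:800,200:1000])
o=overlay('wrist',w,f[1],f[2],r+[(.033,.009),(.006,.032)],T,3)[500:900,650:1100]; cv2.imwrite('pics/v_o.png',o)
E
```

```text
26.0833 [0.6875 0.0811 0.1249] 0.0429 [-0.  -0.   0.4]
(np.float32(138.99472), np.float64(0.6905), np.float64(0.082))
(np.float32(135.7534), np.float64(0.6900000000000001), np.float64(0.0855))
[[ 0.002  1.     0.001]
 [-0.     0.001 -1.   ]
 [-1.     0.002  0.   ]]
```

View pics/v_o.png

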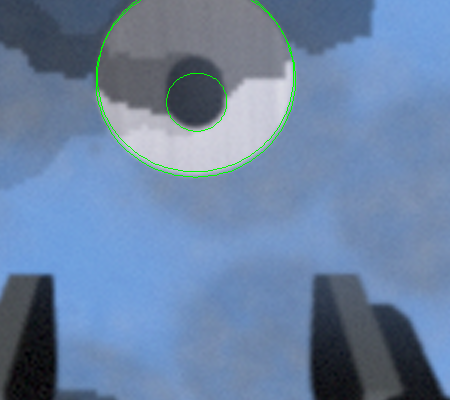

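View pics/v_wrist.png

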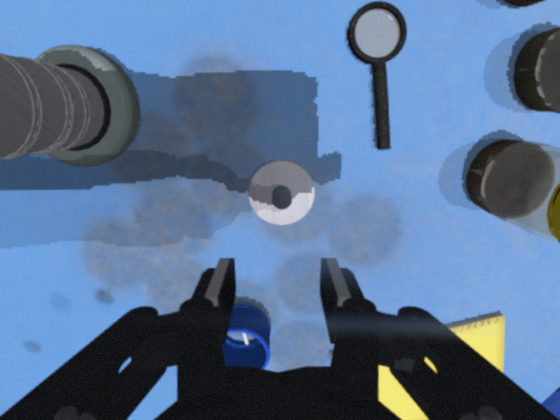

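{"op": "drive_tool", "data": {
  "plan": [
    [[2, 0.3, -0.1, 0, 0, 0, 0.5], [3, 0, 0, 0, 0, 0, 0.5], [3, 0, 0, 0, 0, 0, 0.5], [2.5, 0, 0, 0, 0, 0, 0.5], [1.5, 0, 0, 0, 0, 0, 0.5]]
  ]
}}

```text
clock: 26.5
tcp_pos: [0.6879, 0.082, 0.0003]
orientation: [0.499, 0.499, 0.501, -0.501]
wrist_force: [-0.3, -0.2, -0.5]
finger_gap: 0.0431
```

{"op": "drive_tool", "data": {
  "plan": [
    [[0.8, 0, 0, 0, 0, 0, 0.5], [0.2, 0, 0, 0, 0, 0, 0.5], [0, 0, 0, 0, 0, 0, 0.5], [0, 0, 0, 0, 0, 0, 0.5], [0, 0, 0, 0, 0, 0, 0.5]]
  ]
}}

```text
clock: 26.92
tcp_pos: [0.6912, 0.082, -0.0047]
orientation: [0.501, 0.501, 0.499, -0.499]
wrist_force: [-0.5, 0.0, 0.6]
finger_gap: 0.0429
```

```bash
python3 look.py w side wrist
python3 - <<'E'
from h import *
s=cv2.imread('pics/w_side.png'); cv2.imwrite('pics/w_sc.png',crop(s,200,190,320,310,5))
for z in (.006,.011,.03): print(z,(proj('side',[[.6905,.0825,z]])[0]-[200,190]+.5)*5)
E
```

```text
27.0167 [ 0.6911  0.082  -0.0048] 0.0429 [0.2 0.6 0.7]
0.006 [277.97539771 449.664737  ]
0.011 [277.52437819 441.81524509]
0.03 [275.77953653 411.46746162]
```

View pics/w_sc.png

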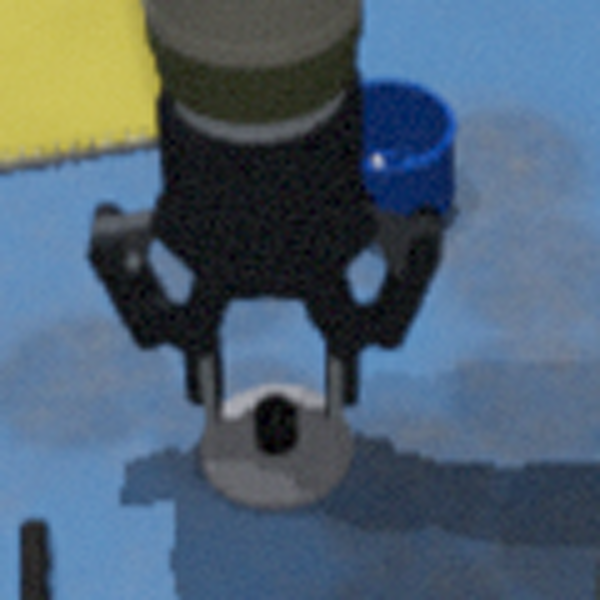

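View pics/w_wrist.png

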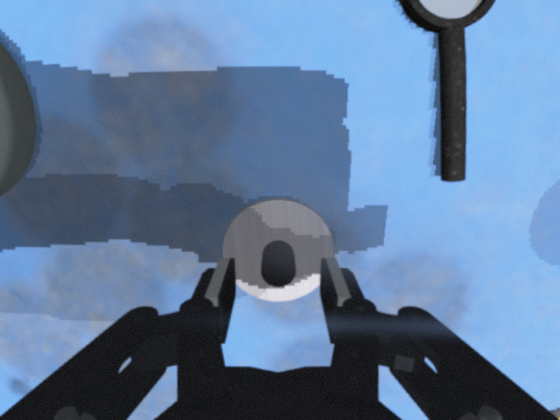

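{"op": "drive_tool", "data": {
  "plan": [
    [[0.3, 0, 0, 0, 0, 0, 0.5], [0.3, 0, 0, 0, 0, 0, 0.5], [0.3, 0, 0, 0, 0, 0, 0.5], [0, 0, 0, 0, 0, 0, 0.5], [0, 0, 0, 0, 0, 0, 0.5]]
  ]
}}

```text
clock: 27.43
tcp_pos: [0.6893, 0.082, -0.0162]
orientation: [0.5, 0.5, 0.5, -0.5]
wrist_force: [-1.0, -0.8, 0.6]
finger_gap: 0.043
```

{"op": "drive_tool", "data": {
  "plan": [
    [[0, 0, 0, 0, 0, 0, 0.1], [0, 0, 0, 0, 0, 0, 0.1], [0, 0, 0, 0, 0, 0, 0.1], [0, 0, 0, 0, 0, 0, 0.1], [0, 0, 0, 0, 0, 0, 0.1]]
  ]
}}

```text
clock: 27.85
tcp_pos: [0.69, 0.082, -0.0154]
orientation: [0.5, 0.5, 0.5, -0.5]
wrist_force: [-0.2, 0.7, 0.1]
finger_gap: 0.0156
```

```bash
python3 look.py x side wrist
python3 - <<'E'
from h import *
s=cv2.imread('pics/x_side.png'); cv2.imwrite('pics/x_sc.png',crop(s,200,190,320,310,5))
E
```

```text
27.95 [ 0.69    0.082  -0.0154] 0.0158 [-0.8 -0.1  1.5]
```

View pics/x_sc.png

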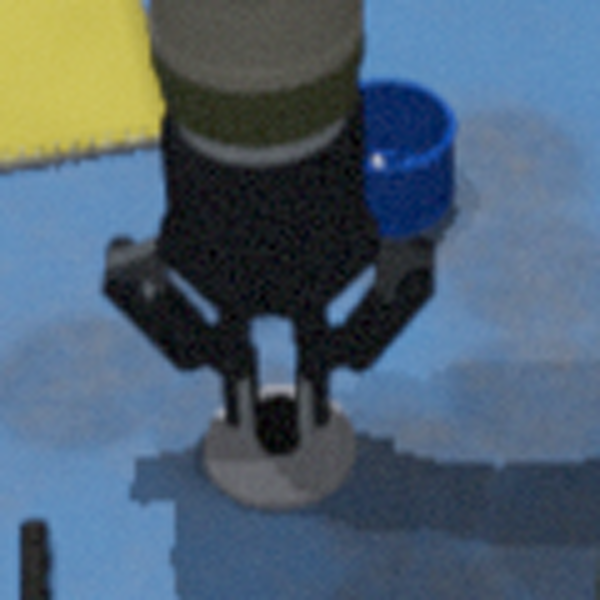

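{"op": "drive_tool", "data": {
  "plan": [
    [[-1, 0, 0, 0, 0, 0, 0.1], [-2, 0, 0, 0, 0, 0, 0.1], [-3, 0, 0, 0, 0, 0, 0.1], [-4, 0, 0, 0, 0, 0, 0.1], [-4, 0, 0, 0, 0, 0, 0.1]]
  ]
}}

```text
clock: 28.37
tcp_pos: [0.6884, 0.082, 0.1252]
orientation: [0.5, 0.499, 0.501, -0.5]
wrist_force: [0.8, 0.6, -0.7]
finger_gap: 0.0159
```

{"op": "drive_tool", "data": {
  "plan": [
    [[-4, 0, 0, 0, 0, 0, 0.1], [-2, -2, 0.2, 0, 0, 0, 0.1], [0, -3, 0.4, 0, 0, 0, 0.1], [0, -3, 0.4, 0, 0, 0, 0.1], [0, -3, 0.4, 0, 0, 0, 0.1]]
  ]
}}

```text
clock: 28.78
tcp_pos: [0.5787, 0.0678, 0.1854]
orientation: [0.501, 0.5, 0.5, -0.499]
wrist_force: [-1.1, -0.1, -1.1]
finger_gap: 0.0159
```

{"op": "drive_tool", "data": {
  "plan": [
    [[0, -3, 0.4, 0, 0, 0, 0.1], [0, -2.5, 0.4, 0, 0, 0, 0.1], [0, -1.4, 0, 0, 0, 0, 0.1], [0, 0, 0, 0, 0, 0, 0.1], [0, 0, 0, 0, 0, 0, 0.1]]
  ]
}}

```text
clock: 29.2
tcp_pos: [0.5106, 0.0598, 0.1854]
orientation: [0.501, 0.5, 0.5, -0.499]
wrist_force: [1.6, -0.1, -1.1]
finger_gap: 0.0157
```

{"op": "drive_tool", "data": {
  "plan": [
    [[0, 0, 0, 0, 0, 0, 0.1], [0, 0, 0, 0, 0, 0, 0.1], [0, 0, 0, 0, 0, 0, 0.1], [0, 0, 0, 0, 0, 0, 0.1], [0, 0, 0, 0, 0, 0, 0.1]]
  ]
}}

```text
clock: 29.62
tcp_pos: [0.5111, 0.0598, 0.184]
orientation: [0.5, 0.5, 0.5, -0.5]
wrist_force: [-0.1, -0.7, -0.6]
finger_gap: 0.0156
```

```bash
python3 look.py y wrist side
python3 - <<'E'
from h import *
T=np.load('pics/y_T.npy'); w=cv2.imread('pics/y_wrist.png')
r=[(.158,.032),(.158,.029)]
p=fit('wrist',w,.511,.1665,r,T); print('coarse',p)
zz=T[2,3]+.0154+.011; q=[(zz,.032)]
f=fit('wrist',w,T[0,3],T[1,3],q,T,.008); print('held',f, 'shift', p[1]-f[1],p[2]-f[2])
o=overlay('wrist',overlay('wrist',w,p[1],p[2],r,T),f[1],f[2],q,T)
cv2.imwrite('pics/y_o.png',o)
E
```

```text
29.7167 [0.511  0.0598 0.184 ] 0.0157 [-0.2  0.3 -0.5]
coarse (np.float32(281.22354), np.float64(0.511), np.float64(0.1665))
held (np.float32(116.406525), np.float64(0.5099985622781277), np.float64(0.06134425711388594)) shift 0.0010014377218723336 0.10515574288611407
```

View pics/y_o.png

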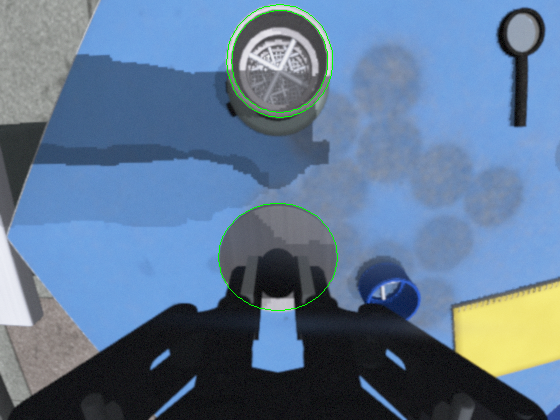

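View pics/y_side.png

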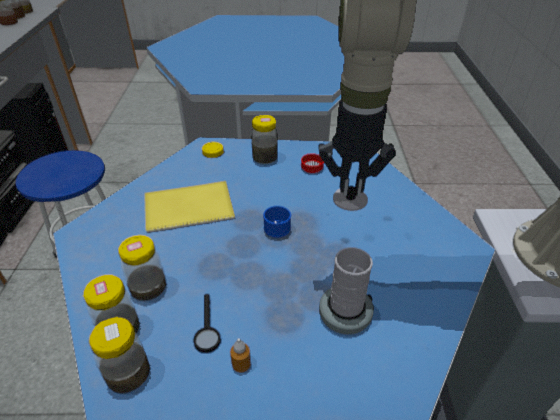

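{"op": "drive_tool", "data": {
  "plan": [
    [[0, 0.1, -2, 0, 0, 0, 0.1], [0, 0, -3, 0, 0, 0, 0.1], [0, 0, -3, 0, 0, 0, 0.1], [0, 0, -1.8, 0, 0, 0, 0.1], [0, 0, -0.7, 0, 0, 0, 0.1]]
  ]
}}

```text
clock: 30.13
tcp_pos: [0.5115, 0.1672, 0.1842]
orientation: [0.501, 0.499, 0.501, -0.499]
wrist_force: [0.2, -0.4, -0.9]
finger_gap: 0.0158
```

{"op": "drive_tool", "data": {
  "plan": [
    [[1, 0, 0, 0, 0, 0, 0.1], [1, 0, 0, 0, 0, 0, 0.1], [0.8, 0, 0, 0, 0, 0, 0.1], [0.2, 0, 0, 0, 0, 0, 0.1], [0, 0, 0, 0, 0, 0, 0.1]]
  ]
}}

```text
clock: 30.55
tcp_pos: [0.5107, 0.1637, 0.1528]
orientation: [-0.499, -0.499, -0.5, 0.501]
wrist_force: [-0.6, 0.3, -0.2]
finger_gap: 0.0153
```

```bash
python3 look.py z side
python3 - <<'E'
from h import *
s=cv2.imread('pics/z_side.png'); cv2.imwrite('pics/z_sc.png',crop(s,290,170,410,320,4))
E
```

```text
30.6 [0.5107 0.1637 0.1528] 0.0157 [ 0.3 -1.2  0.3]
```

View pics/z_sc.png

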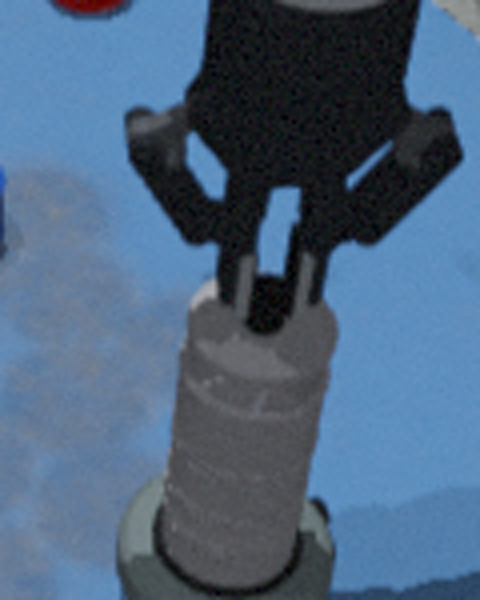

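Aligned (bottom at 168 mm, rim 158). Lower.

{"op": "drive_tool", "data": {
  "plan": [
    [[0.5, 0, 0, 0, 0, 0, 0.1], [0.5, 0, 0, 0, 0, 0, 0.1], [0.3, 0, 0, 0, 0, 0, 0.1], [0.2, 0, 0, 0, 0, 0, 0.1], [0.1, 0, 0, 0, 0, 0, 0.1]]
  ]
}}

```text
clock: 31.02
tcp_pos: [0.5115, 0.1648, 0.1379]
orientation: [0.5, 0.5, 0.5, -0.5]
wrist_force: [0.0, 1.3, -0.7]
finger_gap: 0.0156
```

{"op": "drive_tool", "data": {
  "plan": [
    [[0, 0, 0, 0, 0, 0, 0.1], [0, 0, 0, 0, 0, 0, 0.1], [0, 0, 0, 0, 0, 0, 0.1], [0, 0, 0, 0, 0, 0, 0.1], [0, 0, 0, 0, 0, 0, 0.1]]
  ]
}}

```text
clock: 31.43
tcp_pos: [0.5118, 0.1649, 0.1385]
orientation: [0.5, 0.5, 0.5, -0.5]
wrist_force: [0.2, 0.9, -0.7]
finger_gap: 0.0158
```

{"op": "drive_tool", "data": {
  "plan": [
    [[0.1, 0, 0, 0, 0, 0, 0.1], [0.1, 0, 0, 0, 0, 0, 0.1], [0.05, 0, 0, 0, 0, 0, 0.1], [0, 0, 0, 0, 0, 0, 0.1], [0, 0, 0, 0, 0, 0, 0.1]]
  ]
}}

```text
clock: 31.85
tcp_pos: [0.5119, 0.1649, 0.1363]
orientation: [0.5, 0.5, 0.5, -0.5]
wrist_force: [-1.3, 0.4, 3.9]
finger_gap: 0.0159
```

{"op": "drive_tool", "data": {
  "plan": [
    [[0, 0, 0, 0, 0, 0, 0.3], [0, 0, 0, 0, 0, 0, 0.5], [0, 0, 0, 0, 0, 0, 0.6], [0, 0, 0, 0, 0, 0, 0.6], [0, 0, 0, 0, 0, 0, 0.6]]
  ]
}}

```text
clock: 32.27
tcp_pos: [0.5116, 0.1648, 0.1357]
orientation: [0.5, 0.5, 0.5, -0.5]
wrist_force: [-0.0, -0.5, -1.0]
finger_gap: 0.0513
```

{"op": "drive_tool", "data": {
  "plan": [
    [[-1, 0, 0, 0, 0, 0, 0.6], [-2, 0, 0, 0, 0, 0, 0.6], [-3, 0, 0, 0, 0, 0, 0.6], [-2, 0, 2, 0, 0, 0, 0.6], [0, 0, 3, 0, 0, 0, 0.6]]
  ]
}}

```text
clock: 32.68
tcp_pos: [0.5142, 0.1163, 0.2213]
orientation: [0.503, 0.501, 0.499, -0.496]
wrist_force: [1.0, -0.1, 0.4]
finger_gap: 0.0511
```

{"op": "drive_tool", "data": {
  "plan": [
    [[0, 0, 2, 0, 0, 0, 0.6], [0, 0, 1, 0, 0, 0, 0.6], [0, 0, 0, 0, 0, 0, 0.6], [0, 0, 0, 0, 0, 0, 0.6], [0, 0, 0, 0, 0, 0, 0.6]]
  ]
}}

```text
clock: 33.1
tcp_pos: [0.5116, 0.0855, 0.2157]
orientation: [0.5, 0.5, 0.501, -0.5]
wrist_force: [-0.5, -0.4, -0.7]
finger_gap: 0.0515
```

```bash
python3 look.py za wrist side top
python3 - <<'E'
from h import *
T=np.load('pics/za_T.npy'); w=cv2.imread('pics/za_wrist.png'); s=cv2.imread('pics/za_side.png')
q=[(.163,.032)]
print(fit('wrist',w,.511,.1665,q,T,.008))
cv2.imwrite('pics/za_c.png',np.hstack([crop(s,290,215,410,335,3.5),w[:420,140:420]]))
E
```

```text
33.25 [0.5115 0.0858 0.2157] 0.0511 [-0.6  0.6  0.3]
(np.float32(141.43623), np.float64(0.511), np.float64(0.166))
```

View pics/za_c.png

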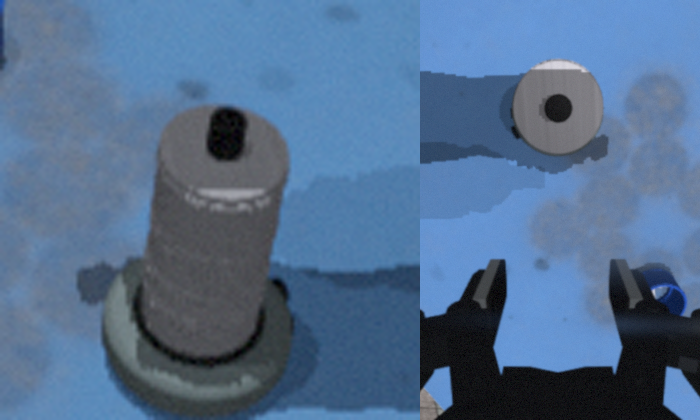

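View pics/za_top.png

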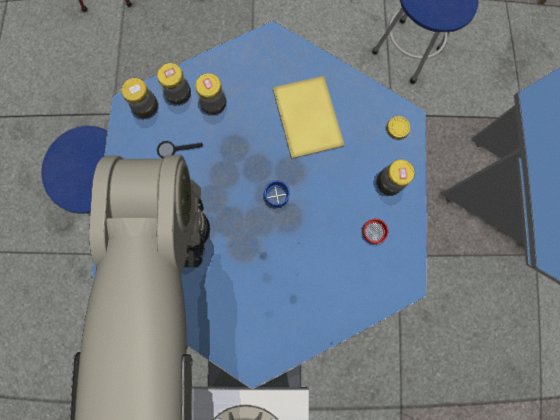

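```bash
python3 -c "
from workcell import env
print(env.hand_in()); print(env.get_state()['clock'])"
```

```text
the job is handed in; nothing more can be done
None
the job is handed in; nothing more can be done
```

I stacked the fine, medium and coarse sieves on the pan in that order, put the knobbed lid on top, and handed the job in at about 33 s. No verdict was reported.

- **Alignment:** In the wrist pictures the parts are centred within about 3 mm of each other. Pan: (0.510, 0.1635); fine: (0.511, 0.1645); medium: (0.511, 0.166); coarse: (0.511, 0.167); lid: (0.511, 0.166).
- **Seating:** At each release the tool height was within about 1 mm of the computed seated height, after 4–6 N of contact. The last side picture shows an upright stack with the lid home and the gripper clear.
- **Other objects:** The arm did not go near the dropper bottle, jar or hand lens. The jar and lens stand where they were in the last top picture. The arm hides the dropper bottle there, but in the last full side picture, just before the lid went on, it stood unmoved. The blue and red look-alikes stayed in place.
- **Checks that disagreed:**
  - **Finger length:** The real fingertips sit about 31–43 mm behind the reported TCP, depending on the opening. My first grasp of the fine sieve closed above its rim without touching it, and after that I used grasp heights measured from the pictures.
  - **Camera offset:** The side camera put the rims about 2.5 mm farther along y than the wrist camera did for the stacked parts (4 mm for the pan). I relied on the wrist camera.

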